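# Pin the conductivity cell holder stack

## Task

Push the three loose stacked plates of the cell holder square into the corner of the grey fixture so that their holes line up over the fixture's hole, then take the long plug with the tall narrow head from the black rack and pass it down through all three plates until its rubber seat sits flush on the top plate. Let go of it, and leave the other plug, the brass end cap and the white sensor guard where they are.

Things in the scene. Friction and masses are not known exactly. Their poses are not given: they have to be found in the camera images.
- fixture: Grey fixture fixed to the bench: base block 170 (x) x 160 (y) x 30 mm high; origin at the centre of its underside, z up. On its top two fences, 30 mm high and 15 mm thick, form a corner. The plates lie in it and are pushed along fixture +x and +y against the fences; on the -x and -y sides the base top is free. A toggle clamp behind the far fence holds the base; it is not operated.
- fixture_hole (a point): Centre of the mouth of the fixture's blind hole, on top of the base (30 mm above the bench), at (20, 20, 30) mm of the fixture: 35 mm from both fence faces. Hole 14.5 mm in diameter, 26 mm deep. Axes as the fixture's.
- corner (a point): Where the two fence faces meet, on the base top, at (55, 55, 30) mm of the fixture, axes as the fixture's. The far fence runs from here 100 mm along -y and stops motion to +x; the side fence runs 100 mm along -x and stops motion to +y. Fence tops are 60 mm over the bench.
- clamp (a point): Top of the steel toggle clamp behind the far fence, about 85 mm over the bench; the clamp with its red handle spans fixture x 75 to 235 mm, within 25 mm either side of the fixture's x axis, nowhere higher than 90 mm.
- lower_plate: Blue anodized aluminium plate, 70 x 70 x 10 mm, a 14.5 mm through hole in its centre, about 0.13 kg; loose on the base, bottom of the stack. Origin at the centre of its underside, on the hole's axis; x, y parallel to its edges. Each plate starts 6 to 16 mm short of its aligned place along both fixture axes, turned up to 0.1 rad; when all are flush on both fences, the holes line up.
- spacer_plate: White acetal spacer plate, 70 x 70 x 10 mm, the same hole, about 0.07 kg; lies loose on the lower plate. Origin at the centre of its underside.
- upper_plate: Blue anodized aluminium plate with four small flush screws, 70 x 70 x 10 mm, the same hole, about 0.13 kg; lies loose on the spacer, its top 60 mm above the bench. Origin at the centre of its underside.
- rack: Black plug rack fixed to the bench, 60 (x) x 150 (y) x 62 mm high, with two 14.5 mm holes, 56 mm deep, at y = +37.5 and -37.5 mm. Origin at the centre of its underside. The two plugs stand in the holes, either way round.
- long_plug: Titanium plug, 0.09 kg, to be inserted: tall narrow round head, 24 mm in diameter, 36 mm high, on a black rubber seat ring 26 mm in diameter, 4 mm thick; shank 12 mm in diameter, 52 mm long, its last 8 mm tapering to 6 mm. Origin at the centre of the seat's underside, z towards the head: head z = 4 to 40 mm, shank z = 0 to -52 mm. Starts upright in the rack, seat on the rack's top.
- short_plug: Bystander: titanium plug with a wide flat round head, 40 mm in diameter and 14 mm high, short shank of 26 mm. Origin at the centre of its seat's underside. Leave it in the rack.
- end_cap: Bystander: brass pressure housing end cap, 76 mm in diameter, 34 mm high, loose. Origin at the centre of its underside.
- guard: Bystander: white acetal sensor guard, a round cage 68 mm in diameter, 68 mm high, loose. Origin at the centre of its underside.
Mind the look-alikes: they are no part of the job. Leave any brown or turquoise look-alike of the upper_plate alone.

How it is judged:
On the way, in this order (a step that is already met when the one before it is completed fails the run):
1. the three plates are pushed into the corner, each hole within 3 mm of the fixture's hole (horizontal distance between each of lower_plate, spacer_plate, upper_plate and fixture_hole below 0.003 m), for 0.2 s.
2. the long plug is through all the plates, its seat on the top plate (z of long_plug in the frame of fixture_hole below 0.033 m and horizontal distance between long_plug and fixture_hole below 0.004 m), for 0.2 s.
At the end, for the whole second after the job is handed in: All three plates lie in the fixture's corner with their holes within 4 mm of the fixture's hole and turned less than 0.08 rad from it; the long plug stands upright (within 0.06 rad) through all three, its seat within 2.5 mm of the top plate; everything released and at rest (horizontal distance between each of lower_plate, spacer_plate, upper_plate, long_plug and fixture_hole below 0.004 m and angle between the x axis of each of lower_plate, spacer_plate, upper_plate and the x axis of fixture, either way round below 0.08 rad and z of long_plug in the frame of fixture_hole between 0.027 and 0.0325 m and angle between long_plug's own z axis and vertical below 0.06 rad and linear speed of each of long_plug, upper_plate below 0.01 m/s); the robot touches nothing.
It fails at once if the short plug is moved by more than 20 mm (distance of short_plug from where it was at the start of the episode above 0.02 m).
It fails at once if the end cap is moved by more than 20 mm (distance of end_cap from where it was at the start of the episode above 0.02 m).
It fails at once if the sensor guard is moved by more than 20 mm (distance of guard from where it was at the start of the episode above 0.02 m).
It also fails if it takes over 72 s, if anything falls off the work surface, if the arm or the gripper's body presses on something with over 40 N, if the wrist force passes 120 N, or if a joint passes its speed limit or range.

## Robot

A 6-joint arm with a two-finger parallel gripper is mounted at the origin on the work surface. World frame = base frame: x ahead of the robot, y to its left, z up, the work surface at z = 0. Lengths are in m, angles in rad, forces in N, time in s.
With the tool pointing down it reaches from about 0.35 to 0.775 m from the base axis. Payload 7.3 kg.
Tool frame: the origin (TCP) lies at the very end of the fingers, on their centre line; the grasp point (between the pads) lies 19 mm behind it; z points along the fingers, y is the direction in which the jaws open and shut (so a half turn about z gives the same grasp; the last joint's range is limited). The gripper opens to 92 mm and grips with 3 to 60 N. Pads are 19 mm wide; open, the fingers measure 130 mm over their backs; the gripper's body (75 mm by 190 mm) begins 47 mm behind the grasp point.
Start: joints at [-1.29, 0.342, 1.524, -0, 1.275, -0.146], TCP at [0.217, -0.478, 0.227] pointing down, gripper open.
Joint ranges: [-2.53, 2.53], [-0.77, 2.02], [0.04, 2.7], [-1, 4.14], [0.28, 2.66], [-3.11, 3.11]. Speed limits (rad/s): [2.57, 2.57, 3.14, 3.14, 3.14, 3.14].

## Interface

Orientations are given as [roll, pitch, yaw] about the fixed x, y, z axes, in that order (R = Rz(yaw) Ry(pitch) Rx(roll)).
In Python, from cell import monitor, eyes, order gives the robot as it stands. The module is installed in compiled form; this text tells all that it offers.
- The arm moves only by the tool carry_out, never from a script. Its argument "targets" is a list of rows, each a list of 2 entries, a list of its own where there are three numbers: the shift along the tool's x, y, z in m, then the turn about the tool's z in rad. In form: [[[dx, dy, dz], twist], ...]. A call has 1 to 10 rows; each row shifts and turns the pose as measured when the row begins, along the tool's axes as they then stand; what a row does not reach is not made up. A row lasts 1/8 s, in which the tool goes at most 62.5 mm and 10.7 degrees, less where a joint would pass 70% of its speed; a pose out of reach is approached as far as the arm can. A call is refused whole if a number of a shift passes 0.0625 or a number of a turn 0.188, either way. A call with a gripper value outside its range is refused whole. "fingers" is the closure, from 0 (fully open) to 1 (shut), set as the call begins (left out, the last holds). The fingers move at their own pace and stop on an object; "grip_force" is the grip in N (left out, the last holds). Time passes only in rows, so rows that do not move let the fingers close. It gives the time, the measured TCP pose, the force and the opening at its end, in the units of the state.
- monitor.observe(): the state, without advancing time (a new reading comes with each control period).
- eyes.read_camera(name): name is "scene" or "top"; returns the picture (480x640x3 uint8, red, green, blue); there is no depth.
- eyes.camera_info(name): a dict with "K" (3x3 intrinsics, pixels), "rvec" (rotation vector, rad) and "tvec" (3), from world to camera coordinates, as OpenCV has them. Camera axes: x right, y down, z forward; pixel columns grow to the right and rows downward; lengths in m; the calibration is good to about 2 mm. A picture is of the moment at which its call begins. camera_info takes no time and is no camera call.
- order.hand_in(): hands the job in, once; it reports no verdict.
The state is a dict: "time": time; "qpos": joint angles; "qvel": joint speeds; "joint_efforts": joint torques, N m; "tool_pos": TCP position; "tool_rot": TCP orientation; "contact_force": force on the tool from outside, world axes, zero at the start; "torque": the same for the moment, N m; "opening": finger opening in m.
Only numpy, scipy, OpenCV 4.12 (cv2) and the standard library are available. Lean on these libraries where they do the work, as an engineer would, in place of code of your own. Each camera call takes 0.05 s, during which the arm holds its last target.

## Working session

There is one attempt and no reset: what is moved stays moved. The work goes in short steps, Python scripts to look and compute and a tool call to move; the robot and the scene stay as the last step left them, time stands still between calls to the robot, and variables do not carry over. Pictures are saved under pics/ and viewed, and the job is handed in when it is done.

Besides the shell and the picture viewer there is one more tool, called after "Call:" in YAML: its name, and indented under it one key for each argument. carry_out: Moves the arm, as the interface text tells. Its arguments: {"type":"object","properties":{"targets":{"type":"array","items":{"type":"array"}},"fingers":{"type":"number"},"grip_force":{"type":"number"}},"required":["targets"]}

```bash
mkdir -p pics; cat > h.py <<'E'
import numpy as np, cv2
from cell import monitor, eyes, order
def save(cam,name):
    im=eyes.read_camera(cam); cv2.imwrite('pics/'+name,im[:,:,::-1]); return im
def cam(n):
    c=eyes.camera_info(n); K=np.array(c['K'],float); R=cv2.Rodrigues(np.array(c['rvec'],float))[0]; t=np.array(c['tvec'],float).ravel(); return K,R,t
def px2w(n,u,v,z):
    K,R,t=cam(n); d=R.T@np.linalg.solve(K,[u,v,1]); o=-R.T@t; return o+d*(z-o[2])/d[2]
def w2px(n,p):
    K,R,t=cam(n); q=K@(R@np.array(p,float)+t); return q[:2]/q[2]
def crop(src,name,x0,y0,w,h,s):
    im=cv2.imread('pics/'+src)[y0:y0+h,x0:x0+w]; cv2.imwrite('pics/'+name,cv2.resize(im,None,fx=s,fy=s,interpolation=cv2.INTER_CUBIC))
E
python3 - <<'E'
from h import *
save('scene','s0.png');save('top','t0.png')
print(monitor.observe())
for n in('scene','top'):
    K,R,t=cam(n);print(n,K,R,-R.T@t)
E
```

```text
{'time': 0.1, 'qpos': array([-1.28996276e+00,  3.42654527e-01,  1.52490163e+00,  1.22682078e-05,
        1.27539231e+00, -1.45996120e-01]), 'qvel': array([ 0.00033278, -0.00153486, -0.00488053, -0.00047391,  0.00250842,
        0.00058457]), 'joint_efforts': array([ 2.97969935e-03, -4.31999695e+01, -2.44695836e+01,  7.19019002e-02,
        5.25513757e-02, -4.12522070e-05]), 'tool_pos': array([ 0.21727035, -0.47754579,  0.22612062]), 'tool_rot': array([-3.14025296e+00, -2.08849241e-04,  4.26825967e-01]), 'contact_force': array([ 0.15368962,  0.28106002, -0.55652676]), 'torque': array([ 0.02663247,  0.01105374, -0.00528252]), 'opening': 0.09168595559139107}
scene [[459.12655359   0.         321.55968655]
 [  0.         459.12655359 228.6492085 ]
 [  0.           0.           1.        ]] [[-0.05221228  0.99862982  0.00351691]
 [ 0.86312133  0.04689814 -0.50281421]
 [-0.5022902  -0.02321756 -0.86438736]] [1.00836617 0.03643096 0.76576034]
top [[598.87633458   0.         317.36548887]
 [  0.         598.87633458 240.27630397]
 [  0.           0.           1.        ]] [[ 0.01401732 -0.99956536 -0.02593473]
 [-0.99569335 -0.01157645 -0.09198232]
 [ 0.0916421   0.02711238 -0.99542285]] [ 0.49584399 -0.01438536  1.17809467]
```

View pics/s0.png

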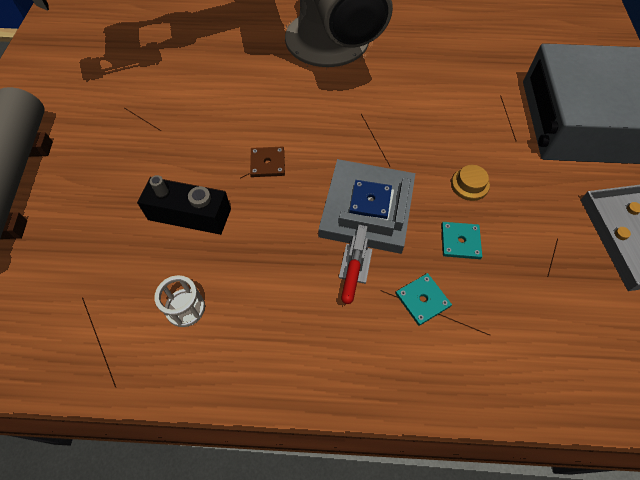

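View pics/t0.png

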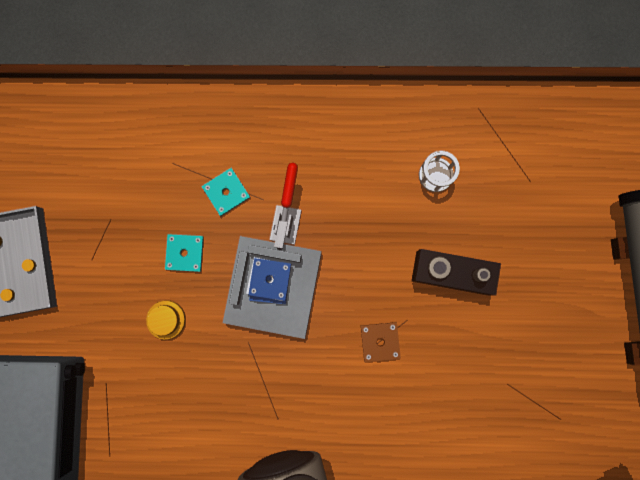

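```bash
python3 - <<'E'
from h import *
crop('t0.png','t0f.png',212,225,120,120,5)
crop('t0.png','t0r.png',400,235,115,75,7)
crop('s0.png','s0f.png',310,150,115,115,5)
E
```

```text
(no output)
```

View pics/t0f.png

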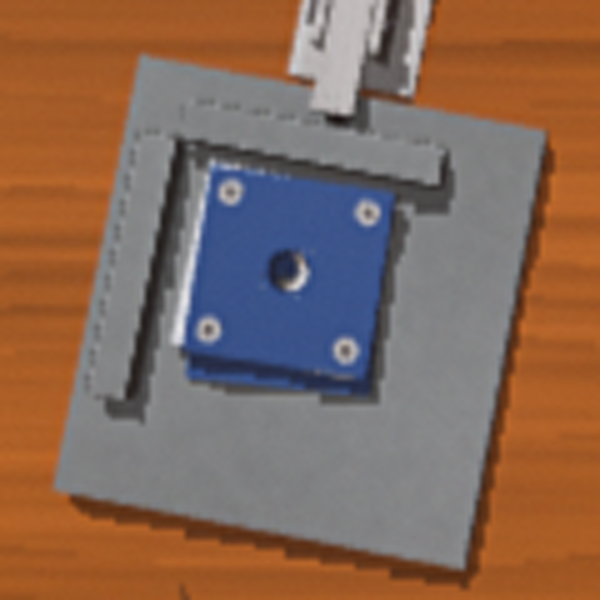

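View pics/t0r.png

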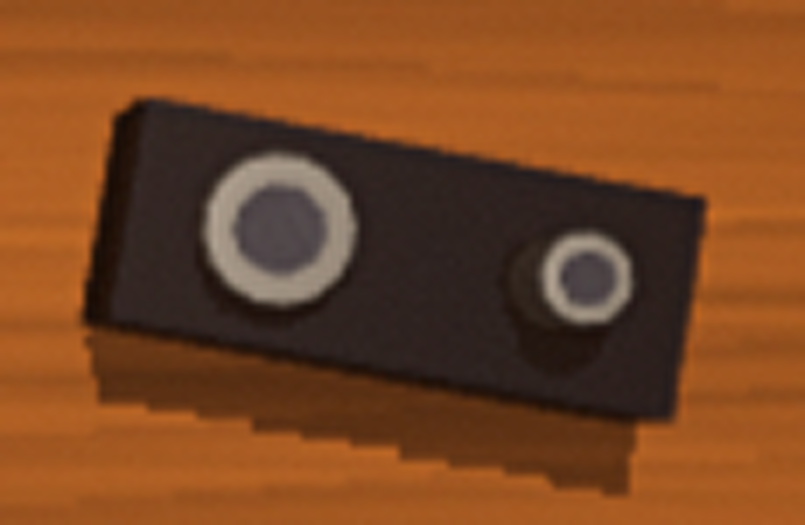

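View pics/s0f.png

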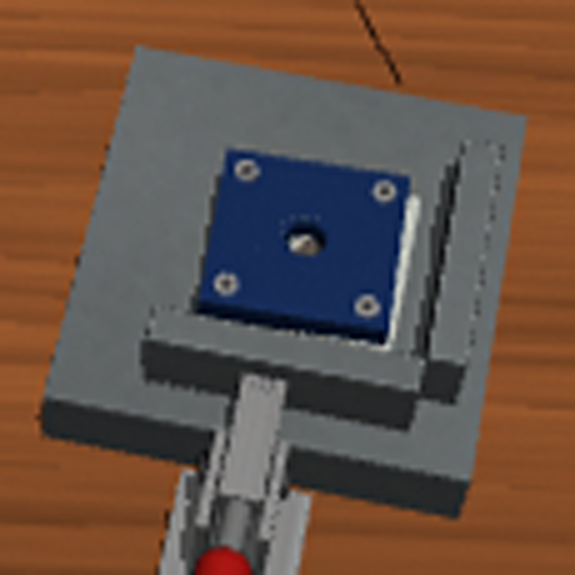

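```bash
cat > fit.py <<'E'
from h import *
from scipy.optimize import least_squares
def cp(x,y,x0,y0,s): return np.array([(x+.5)/s-.5+x0,(y+.5)/s-.5+y0])
def T(p,l): c,s=np.cos(p[2]),np.sin(p[2]); return np.array([p[0]+c*l[0]-s*l[1],p[1]+s*l[0]+c*l[1],l[2]])
def fit(obs,p0):
    f=lambda p: np.concatenate([w2px(n,T(p,l))-q for n,q,l in obs])
    r=least_squares(f,p0,loss='soft_l1'); return r.x,r.fun.reshape(-1,2)
E
python3 - <<'E'
from fit import *
t=lambda x,y:('top',cp(x,y,212,225,5)); s=lambda x,y:('scene',cp(x,y,310,150,5))
L=lambda a,b,c:np.array([a,b,c])/1000
ot=[(*t(140,55),L(85,80,30)),(*t(550,130),L(85,-80,30)),(*t(468,570),L(-85,-80,30)),(*t(57,490),L(-85,80,30)),
(*t(185,100),L(70,55,60)),(*t(447,150),L(70,-45,60)),(*t(440,187),L(55,-45,60)),(*t(140,130),L(55,70,60)),(*t(95,395),L(-45,70,60)),(*t(128,400),L(-45,55,60))]
os=[(*s(135,45),L(-85,-80,30)),(*s(527,117),L(-85,80,30)),(*s(460,483),L(85,80,30)),(*s(45,405),L(85,-80,30))]
for o in (ot,os,ot+os):
    p,r=fit(o,[.43,.06,-.18]);print(p,T(p,L(20,20,0)),np.round(r,1).tolist())
F=p;np.save('F.npy',F)
# upper plate
sq=[(-35,-35),(-35,35),(35,35),(35,-35)]
ut=[(*t(210,163),L(35,35,60)),(*t(397,190),L(35,-35,60)),(*t(372,378),L(-35,-35,60)),(*t(184,347),L(-35,35,60))]
us=[(*s(228,150),L(-35,-35,60)),(*s(411,178),L(-35,35,60)),(*s(388,332),L(35,35,60)),(*s(198,305),L(35,-35,60))]
c,si=np.cos(F[2]),np.sin(F[2])
for o in (ut,us,ut+us):
    p,r=fit(o,[.43,.06,-.18]); d=p[:2]-F[:2]; print('upper',p,'in fixture',c*d[0]+si*d[1],-si*d[0]+c*d[1],p[2]-F[2],np.round(r,1).tolist())
print('plug top', px2w('top',*cp(587,278,400,235,7),.102),px2w('scene',155.5,180,.102))
r=lambda x,y:('top',cp(x,y,400,235,7))
o=[(*r(145,98),L(30,75,62)),(*r(706,198),L(30,-75,62)),(*r(674,420),L(-30,-75,62)),(*r(110,322),L(-30,75,62))]
p,q=fit(o,[.45,-.3,-.18]);print(p,q.tolist(),T(p,L(0,-37.5,0)))
crop('s0.png','s0r.png',130,165,110,75,7)
E
```

```text
[ 0.51123798  0.10202913 -0.16822081] [0.53430423 0.11839824 0.        ] [[0.4, 0.2], [-0.2, 0.0], [-0.0, -0.1], [-0.1, 0.4], [0.4, -0.2], [0.2, -0.7], [0.2, -0.2], [0.1, 0.2], [-1.3, -0.2], [0.0, 0.3]]
[ 0.51281778  0.10281224 -0.16967754] [0.53590785 0.11914774 0.        ] [[-0.2, 0.4], [-0.1, 0.1], [2.0, 0.3], [-0.9, -1.1]]
[ 0.51151236  0.10221836 -0.16972939] [0.53460329 0.11855265 0.        ] [[0.4, 0.0], [-0.3, -0.0], [-0.2, -0.2], [-0.3, 0.2], [0.4, -0.4], [0.2, -0.8], [0.1, -0.3], [0.0, 0.0], [-1.4, -0.4], [-0.1, 0.1], [-0.4, -0.1], [-0.4, -0.5], [1.7, -0.4], [-1.2, -1.7]]
upper [ 0.52613318  0.10408088 -0.12794842] in fixture 0.01409610997848703 0.004305449363255039 0.04178096931799735 [[0.5, 0.1], [-0.0, -0.1], [-0.5, -0.5], [0.0, 0.4]]
upper [ 0.52668868  0.10511414 -0.13415663] in fixture 0.014469099357030434 0.005417695347781533 0.0355727656782876 [[-0.2, -0.0], [-0.1, 0.1], [0.3, 0.3], [0.0, -0.4]]
upper [ 0.52637944  0.10463826 -0.13097366] in fixture 0.014244680504716768 0.004896410216454686 0.03875572691801832 [[0.3, -0.1], [-0.3, -0.1], [-0.9, -0.5], [-0.3, 0.2], [-0.6, -0.1], [-0.4, -0.1], [0.1, 0.1], [-0.2, -0.5]]
plug top [ 0.53746912 -0.28208094  0.102     ] [ 0.53867172 -0.28171198  0.102     ]
[ 0.54339802 -0.24505786 -0.16164407] [[0.0121203161264134, 0.1289465689808651], [0.2078460758817755, -0.1979964024170613], [-0.052202905788419685, 0.13436726294537493], [-0.16620565147815114, -0.06919587748024014]] [ 0.53736273 -0.28206901  0.        ]
```

View pics/s0r.png

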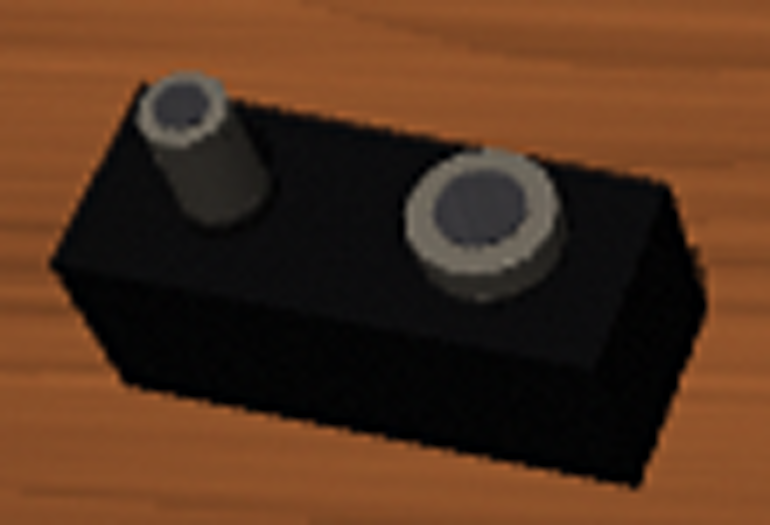

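```bash
cat > plan.py <<'E'
from fit import *
import sys
def delta(target,yaw=None):
    s=monitor.observe(); R=cv2.Rodrigues(np.zeros(3))[0]
    from scipy.spatial.transform import Rotation as Ro
    R=Ro.from_euler('xyz',s['tool_rot']).as_matrix()
    tw=0 if yaw is None else -((yaw-s['tool_rot'][2]+np.pi)%(2*np.pi)-np.pi)
    if yaw is not None: R=R@Ro.from_euler('z',tw).as_matrix()
    d=R.T@(np.array(target)-s['tool_pos'])
    print('t',round(s['time'],2),'pos',s['tool_pos'].round(4),'rot',s['tool_rot'].round(3),'twist',round(tw,3),'d(after twist)',d.round(4),'F',s['contact_force'].round(1),'op',round(s['opening'],4))
F=np.load('F.npy')
def fx(x,y,z): return T(F,np.array([x,y,z])/1000)
def infix():
    s=monitor.observe();d=s['tool_pos'][:2]-F[:2];c,q=np.cos(F[2]),np.sin(F[2]);print('in fixture mm',1e3*np.array([c*d[0]+q*d[1],-q*d[0]+c*d[1],s['tool_pos'][2]]).round(4))
E
python3 -c "
from plan import *
delta(fx(-65,8,200),F[2]);print(fx(-65,8,200))"
```

```text
t 0.1 pos [ 0.2173 -0.4775  0.2261] rot [-3.14  -0.     0.427] twist 0.597 d(after twist) [ 0.1271 -0.6291  0.0268] F [ 0.2  0.3 -0.6] op 0.0917
[0.44879771 0.12108292 0.2       ]
```

Call:
carry_out:
  targets:
    - [[0, 0, 0], 0.149]
    - [[0, 0, 0], 0.149]
    - [[0, 0, 0], 0.149]
    - [[0, 0, 0], 0.149]
  fingers: 1
  grip_force: 20

```text
time: 0.6
tool_pos: [0.217, -0.4765, 0.2244]
tool_rot: [-3.137, 0.003, -0.188]
contact_force: [0.0, -0.4, -0.6]
opening: 0.0562
```

Call:
carry_out:
  targets:
    - [[0.02, -0.05, 0], 0]
    - [[0.02, -0.055, 0], 0]
    - [[0.02, -0.055, 0], 0]
    - [[0.02, -0.055, 0], 0]
    - [[0.02, -0.055, 0], 0]
    - [[0.01, -0.055, 0], 0]
    - [[0.01, -0.055, 0], 0]
    - [[0.005, -0.055, 0], 0]
    - [[0, -0.055, 0], 0]
    - [[0, -0.055, 0], 0]

```text
time: 1.85
tool_pos: [0.4484, 0.0479, 0.2244]
tool_rot: [-3.135, 0.005, -0.198]
contact_force: [-0.1, -0.7, 0.9]
opening: 0.0004
```

```bash
python3 -c "
from plan import *
delta(fx(-65,8,100),F[2]);infix()"
```

```text
t 1.85 pos [0.4484 0.0479 0.2244] rot [-3.135  0.005 -0.198] twist -0.028 d(after twist) [-0.0114 -0.0713  0.125 ] F [-0.1 -0.7  0.9] op 0.0004
in fixture mm [-53.  -64.2 224.4]
```

Call:
carry_out:
  targets:
    - [[-0.006, -0.036, 0], -0.028]
    - [[-0.006, -0.036, 0.03], 0]
    - [[0, 0, 0.055], 0]
    - [[0, 0, 0.04], 0]
    - [[0, 0, 0], 0]

```text
time: 2.48
tool_pos: [0.4491, 0.129, 0.0967]
tool_rot: [-3.134, 0.004, -0.161]
contact_force: [0.1, -0.5, -0.2]
opening: 0.0002
```

```bash
python3 -c "
from plan import *
delta(fx(-65,8,33),F[2]);infix();print(monitor.observe()['qpos']); save('top','t1.png'); save('scene','s1.png')"
```

```text
t 2.48 pos [0.4491 0.129  0.0967] rot [-3.134  0.004 -0.161] twist 0.008 d(after twist) [0.0013 0.0084 0.0636] F [ 0.1 -0.5 -0.2] op 0.0002
in fixture mm [-66.   15.9  96.7]
[0.1095044  0.3961595  1.85565    0.01112305 0.89126721 1.83478745]
```

View pics/s1.png

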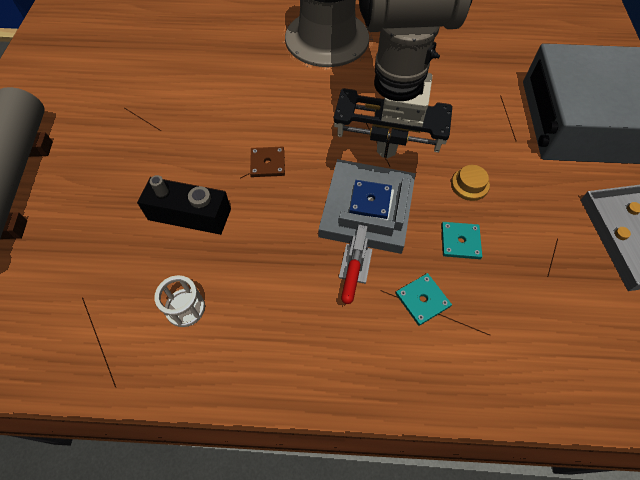

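Call:
carry_out:
  targets:
    - [[0, 0.008, 0.03], 0.008]
    - [[0, 0, 0.025], 0]
    - [[0, 0, 0.006], 0]
    - [[0, 0, 0], 0]

```text
time: 3.08
tool_pos: [0.4574, 0.1214, 0.045]
tool_rot: [-3.128, -0.018, -0.171]
contact_force: [0.0, -0.2, 0.2]
opening: 0.0005
```

```bash
python3 -c "
from plan import *
delta(fx(-24,8,34),F[2]);infix()"
```

```text
t 3.08 pos [0.4574 0.1214 0.045 ] rot [-3.128 -0.018 -0.171] twist -0.002 d(after twist) [0.0324 0.0019 0.0115] F [ 0.  -0.2  0.2] op 0.0005
in fixture mm [-56.6   9.8  45. ]
```

Call:
carry_out:
  targets:
    - [[0, 0, 0], 0]
    - [[0, 0, 0.005], 0]

```text
time: 3.32
tool_pos: [0.4594, 0.1217, 0.0423]
tool_rot: [-3.126, -0.023, -0.171]
contact_force: [-0.8, -0.7, 1.5]
opening: 0.0004
```

```bash
python3 -c "
from plan import *
delta(fx(-24,8,34),F[2]);infix();s=monitor.observe();print(s['qpos'],s['qvel'],s['joint_efforts'])"
```

```text
t 3.33 pos [0.4594 0.1217 0.0423] rot [-3.126 -0.023 -0.171] twist -0.002 d(after twist) [0.0304 0.0025 0.009 ] F [-0.8 -0.7  1.5] op 0.0004
in fixture mm [-54.6  10.4  42.3]
[0.09152414 0.48635027 1.90822716 0.01315869 0.72120525 1.82383561] [ 0.00065097  0.07077862  0.02896867  0.001854   -0.10154929 -0.00079029] [-1.58937735e-02 -4.24368560e+01 -1.60383117e+01  3.33172409e-02
  9.61842816e-04  2.13485808e-03]
```

```bash
python3 -c "
from plan import *
save('scene','s2.png');save('top','t2.png');crop('s2.png','s2c.png',290,80,160,160,5);s=monitor.observe();print(s)"
```

```text
{'time': 3.425, 'qpos': array([0.09151772, 0.48784189, 1.90929873, 0.01317184, 0.72110558,
       1.82379918]), 'qvel': array([-0.00119898,  0.00184169,  0.00240907,  0.00017794,  0.008507  ,
        0.00036267]), 'joint_efforts': array([-4.35465330e-02, -4.20778012e+01, -1.60328865e+01,  3.77182604e-02,
       -3.09009114e-01, -1.25506405e-03]), 'tool_pos': array([0.45851919, 0.1215789 , 0.0413807 ]), 'tool_rot': array([-3.12711638, -0.02032589, -0.17142387]), 'contact_force': array([-0.45087335, -0.44457609, -0.35807223]), 'torque': array([0.06738609, 0.08477808, 0.03398547]), 'opening': 0.0006215452860192199}
```

View pics/s2c.png

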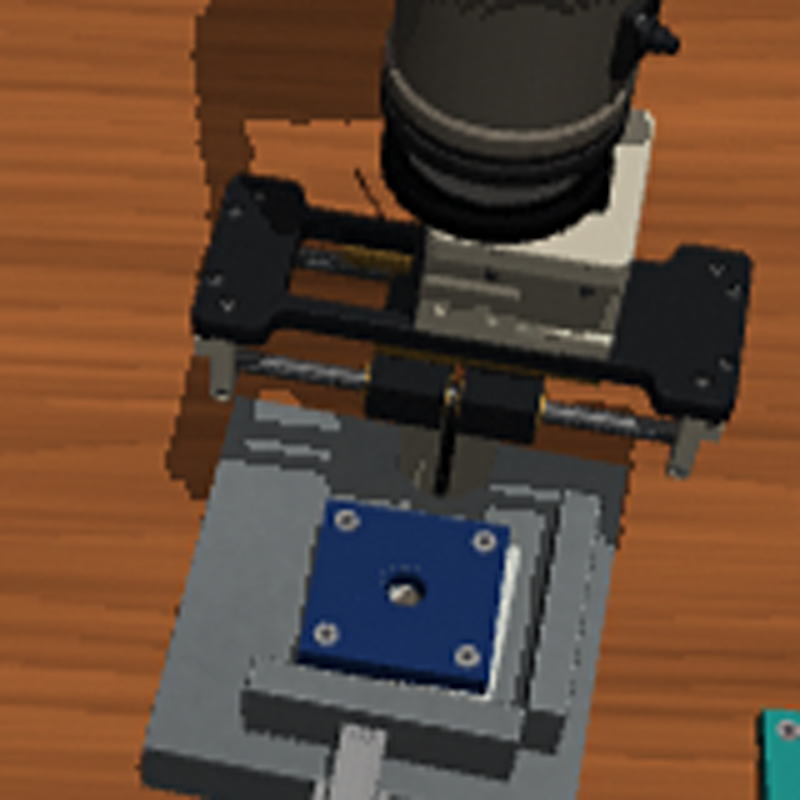

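View pics/t2.png

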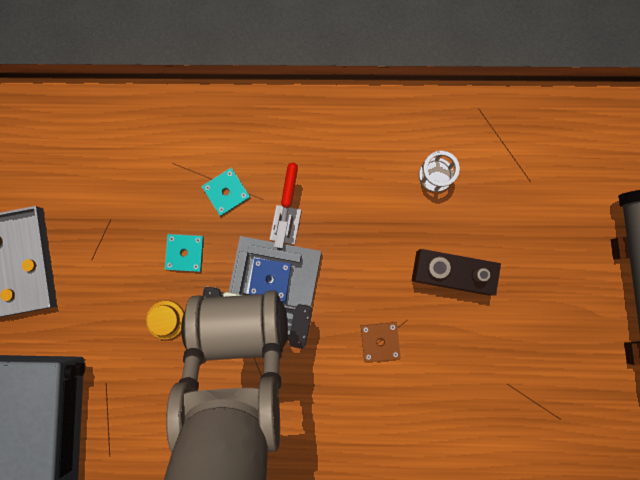

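Call:
carry_out:
  targets:
    - [[-0.001, 0.002, 0.003], 0]
    - [[-0.001, 0, 0.003], 0]
    - [[0, 0, 0.002], 0]
    - [[0, 0, 0], 0]

```text
time: 3.92
tool_pos: [0.4559, 0.12, 0.0326]
tool_rot: [-3.127, -0.02, -0.171]
contact_force: [0.3, 0.3, 0.6]
opening: 0.0005
```

```bash
python3 -c "
from plan import *
delta(fx(-24,8,34),F[2]);infix();s=monitor.observe();print(s['qpos'],s['qvel'],s['torque'])"
```

```text
t 3.92 pos [0.4559 0.12   0.0326] rot [-3.127 -0.02  -0.171] twist -0.002 d(after twist) [ 0.0338  0.0001 -0.0008] F [0.3 0.3 0.6] op 0.0005
in fixture mm [-57.8   8.1  32.6]
[0.0884852  0.50037962 1.92327272 0.01371071 0.69539888 1.82005236] [ 0.00078145 -0.00195909 -0.00051545  0.00175151  0.0002165  -0.00123906] [ 0.03583112  0.04403511 -0.01889422]
```

Call:
carry_out:
  targets:
    - [[0.004, 0, 0], 0]
    - [[0.004, 0, 0], 0]
    - [[0.004, 0, 0], 0]
    - [[0.004, 0, 0], 0]
    - [[0.003, 0, 0], 0]
    - [[0.003, 0, 0], 0]

```text
time: 4.68
tool_pos: [0.4766, 0.1163, 0.0328]
tool_rot: [-3.128, -0.014, -0.171]
contact_force: [-6.4, 1.8, 5.4]
opening: 0.0004
```

```bash
python3 -c "
from plan import *
delta(fx(-24,8,34),F[2]);infix()"
```

```text
t 4.67 pos [0.4766 0.1163 0.0328] rot [-3.128 -0.014 -0.171] twist -0.001 d(after twist) [ 0.0128 -0.     -0.001 ] F [-6.4  1.8  5.4] op 0.0004
in fixture mm [-36.7   8.   32.8]
```

Call:
carry_out:
  targets:
    - [[0.002, 0, 0], 0]
    - [[0.002, 0, 0], 0]
    - [[0.002, 0, 0], 0]
    - [[0.002, 0, 0], 0]

```text
time: 5.18
tool_pos: [0.4786, 0.1159, 0.0326]
tool_rot: [-3.129, -0.001, -0.17]
contact_force: [-6.7, 1.7, 7.1]
opening: 0.0002
```

```bash
python3 -c "
from plan import *
delta(fx(-24,8,34),F[2]);infix()"
```

```text
t 5.17 pos [0.4786 0.1159 0.0326] rot [-3.129e+00 -1.000e-03 -1.700e-01] twist -0.001 d(after twist) [ 0.0108 -0.0001 -0.0014] F [-6.7  1.7  7.1] op 0.0002
in fixture mm [-34.8   7.9  32.6]
```

```bash
python3 -c "
from plan import *
save('scene','s3.png');crop('s3.png','s3c.png',310,120,120,120,6)
save('top','t3.png');crop('t3.png','t3c.png',212,225,120,120,5)"
```

```text
(no output)
```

View pics/s3c.png

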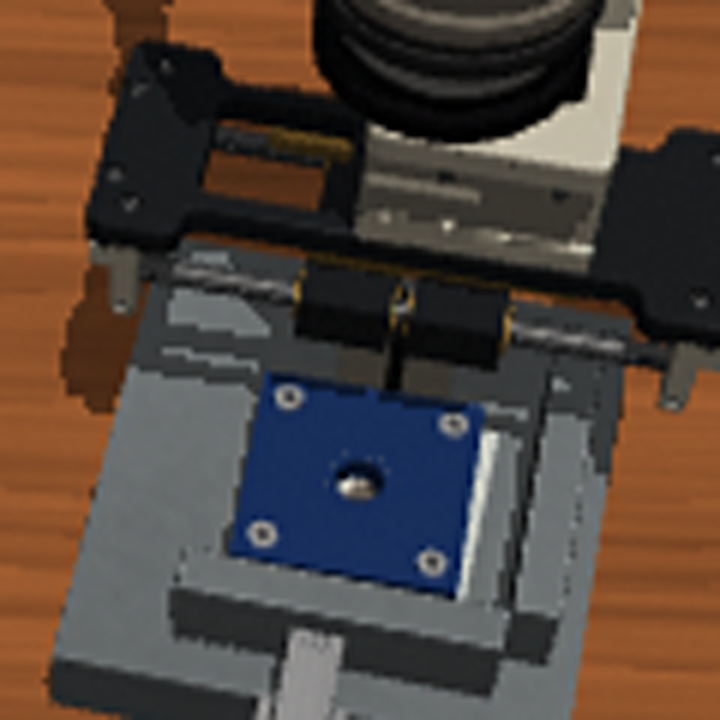

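View pics/t3c.png

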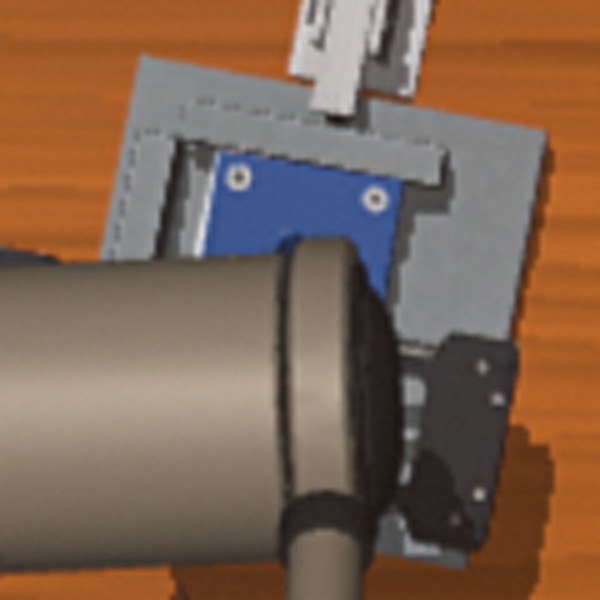

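```bash
python3 -c "
from plan import *
L=lambda a,b,c:np.array([a,b,c])/1000
def inf(p):
    d=p[:2]-F[:2];c,q=np.cos(F[2]),np.sin(F[2]);return 1e3*np.array([c*d[0]+q*d[1],-q*d[0]+c*d[1]]),p[2]-F[2]
s=lambda x,y:('scene',cp(x,y,310,120,6))
p,r=fit([(*s(265,374),L(-35,-35,60)),(*s(487,403),L(-35,35,60)),(*s(455,600),L(35,35,60)),(*s(230,555),L(35,-35,60))],[.53,.1,-.17]);print(inf(p),r.round(1).tolist())
# lower initial near edge (z=.04)
for x,y in((188,378),(370,395)): print(inf(px2w('top',*cp(x,y,212,225,5),.04)))
# white left edge initial z=.05
for x,y in((210,160),(174,345)): print(inf(px2w('top',*cp(x,y,212,225,5),.05)))
# now: plate far edge
for x,y in((215,152),(400,180)): print(inf(px2w('top',*cp(x,y,212,225,5),.06)))
for x,y in((183,140),(440,187)): print('fence',inf(px2w('top',*cp(x,y,212,225,5),.06)))
" 
python3 -c "
from h import *
crop('s3.png','s3d.png',350,165,60,60,12)"
```

```text
(array([20.01162359,  3.76341738]), np.float64(0.0234453777651063)) [[0.1, -0.3], [-0.1, 0.9], [0.4, -0.7], [-0.4, 0.2]]
(array([-33.29480537,  37.06137187]), np.float64(0.20972939130670776))
(array([-26.9332254 , -32.14897476]), np.float64(0.20972939130670776))
(array([49.14290041, 43.34100391]), np.float64(0.21972939130670777))
(array([-21.79995628,  43.28911884]), np.float64(0.21972939130670777))
(array([52.03730849, 40.64199908]), np.float64(0.22972939130670778))
(array([ 54.30315424, -29.69895849]), np.float64(0.22972939130670778))
fence (array([54.28701516, 53.3647836 ]), np.float64(0.22972939130670778))
fence (array([ 54.44348003, -44.92785457]), np.float64(0.22972939130670778))
```

View pics/s3d.png

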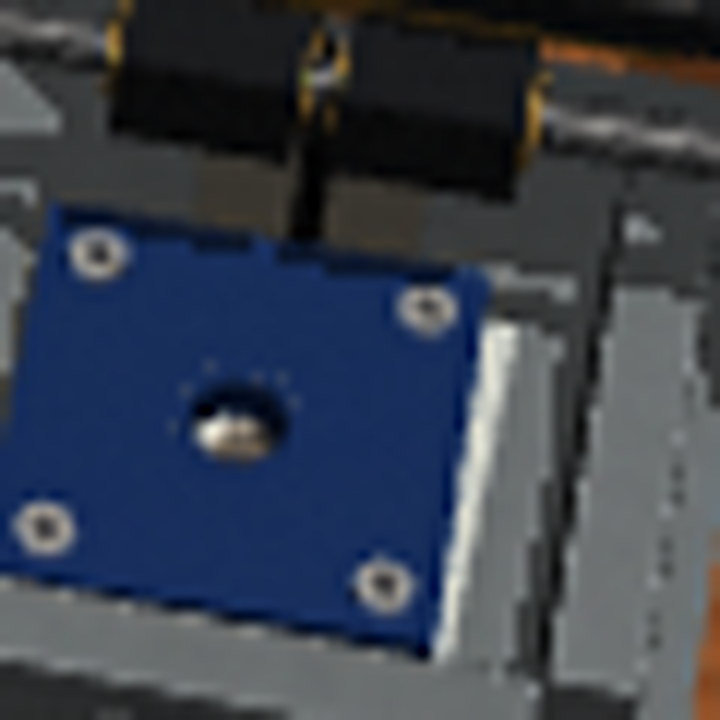

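Call:
carry_out:
  targets:
    - [[0.004, 0, -0.001], 0]
    - [[0.004, 0, -0.001], 0]
    - [[0.004, 0, 0], 0]

```text
time: 5.65
tool_pos: [0.4857, 0.1146, 0.0336]
tool_rot: [-3.131, 0.011, -0.17]
contact_force: [-20.1, 6.8, 15.5]
opening: 0.0005
```

```bash
python3 -c "
from plan import *
delta(fx(-24,8,34),F[2]);infix()"
```

```text
t 5.65 pos [0.4857 0.1146 0.0336] rot [-3.131  0.011 -0.17 ] twist -0.001 d(after twist) [ 0.0035 -0.0002 -0.0004] F [-20.1   6.8  15.5] op 0.0005
in fixture mm [-27.5   7.8  33.6]
```

Call:
carry_out:
  targets:
    - [[0.004, 0, -0.001], 0]
    - [[0.003, 0, 0], 0]

```text
time: 5.9
tool_pos: [0.4854, 0.1145, 0.0335]
tool_rot: [-3.132, 0.027, -0.17]
contact_force: [-12.2, 3.0, 9.9]
opening: 0.0008
```

```bash
python3 -c "
from plan import *
delta(fx(-24,8,34),F[2]);infix()
save('scene','s4.png');crop('s4.png','s4c.png',340,155,80,70,10)"
```

```text
t 5.9 pos [0.4854 0.1145 0.0335] rot [-3.132  0.027 -0.17 ] twist -0.0 d(after twist) [ 0.0038 -0.0003 -0.0006] F [-12.2   3.    9.9] op 0.0008
in fixture mm [-27.8   7.7  33.5]
```

View pics/s4c.png

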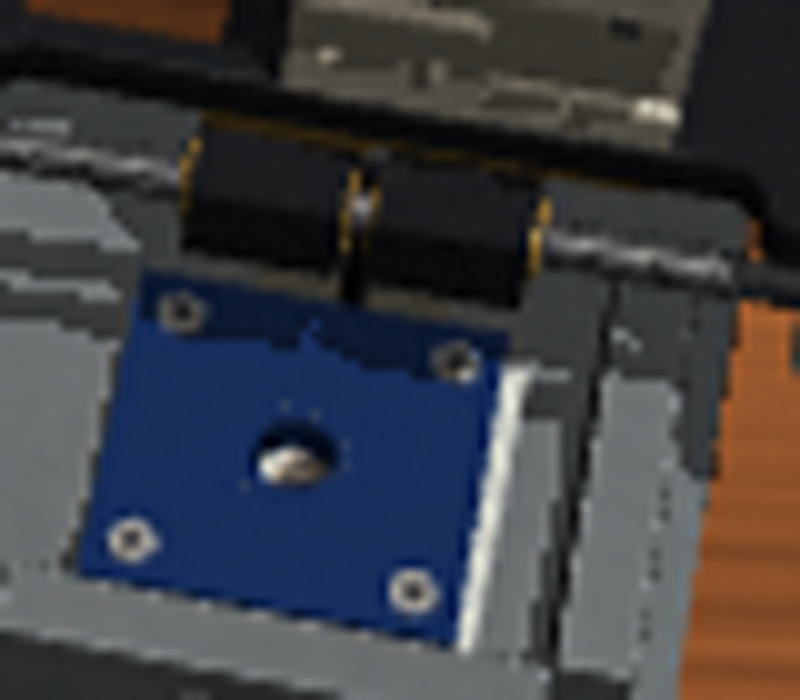

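Call:
carry_out:
  targets:
    - [[0.008, 0, -0.001], 0]

```text
time: 6.08
tool_pos: [0.4853, 0.1145, 0.0336]
tool_rot: [-3.134, 0.045, -0.17]
contact_force: [-34.5, 11.0, 23.9]
opening: 0.0001
```

```bash
python3 -c "
from plan import *
delta(fx(-24,8,34),F[2]);infix()"
```

```text
t 6.08 pos [0.4853 0.1145 0.0336] rot [-3.134  0.045 -0.17 ] twist -0.0 d(after twist) [ 0.0039 -0.0003 -0.0006] F [-34.5  11.   23.9] op 0.0001
in fixture mm [-27.9   7.7  33.6]
```

Call:
carry_out:
  targets:
    - [[-0.006, 0, 0], 0]
    - [[-0.01, 0, 0], 0]
    - [[-0.01, 0, 0], 0]
    - [[-0.01, 0, 0], 0]
    - [[0, 0, 0], 0]

```text
time: 6.7
tool_pos: [0.4506, 0.1207, 0.0359]
tool_rot: [-3.133, 0.039, -0.17]
contact_force: [0.4, 0.2, 0.1]
opening: 0.0002
```

```bash
python3 -c "
from plan import *
delta(fx(-24,8,34),F[2]);infix()"
```

```text
t 6.7 pos [0.4506 0.1207 0.0359] rot [-3.133  0.039 -0.17 ] twist -0.0 d(after twist) [ 0.0392 -0.0001  0.0004] F [0.4 0.2 0.1] op 0.0002
in fixture mm [-63.2   7.9  35.9]
```

Call:
carry_out:
  targets:
    - [[-0.005, 0, -0.03], 0]
    - [[0, 0, -0.03], 0]
    - [[0, 0, -0.006], 0]
    - [[0, 0, 0], 0]

```text
time: 7.2
tool_pos: [0.4488, 0.1202, 0.1032]
tool_rot: [-3.133, 0.038, -0.17]
contact_force: [-1.0, 0.1, -0.5]
opening: 0.0007
```

```bash
python3 -c "
from plan import *
delta(fx(20,-75,105),F[2]+np.pi/2);infix();s=monitor.observe();print(s['qpos'])
save('scene','s5.png');crop('s5.png','s5c.png',320,150,110,110,7)
"
```

```text
t 7.2 pos [0.4488 0.1202 0.1032] rot [-3.133  0.038 -0.17 ] twist -1.571 d(after twist) [-0.0821  0.0847 -0.0057] F [-1.   0.1 -0.5] op 0.0007
in fixture mm [-64.8   7.2 103.2]
[0.08420052 0.39788795 1.82941801 0.02191449 0.9492534  1.81250619]
```

View pics/s5c.png

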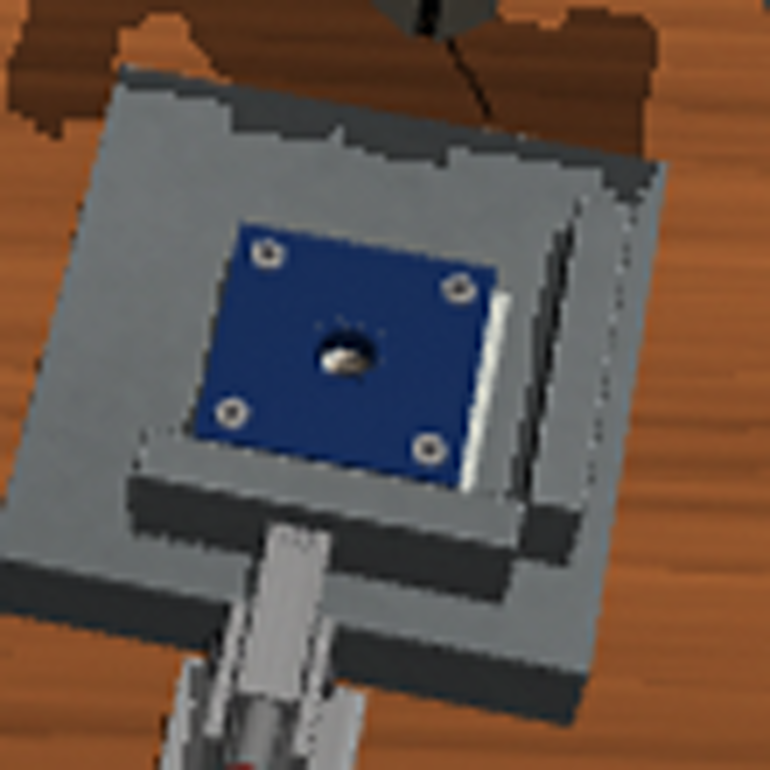

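Call:
carry_out:
  targets:
    - [[0, 0, 0], -0.175]
    - [[0, 0, 0], -0.175]
    - [[0, 0, 0], -0.175]
    - [[0, 0, 0], -0.175]
    - [[0, 0, 0], -0.175]
    - [[0, 0, 0], -0.175]
    - [[0, 0, 0], -0.175]
    - [[0, 0, 0], -0.175]
    - [[0, 0, 0], -0.175]

```text
time: 8.38
tool_pos: [0.4433, 0.1194, 0.0918]
tool_rot: [-3.085, -0.007, 1.455]
contact_force: [0.1, -0.2, 0.6]
opening: 0.0003
```

```bash
python3 -c "
from plan import *
delta(fx(20,-75,105),F[2]+np.pi/2);infix();"
```

```text
t 8.38 pos [0.4433 0.1194 0.0918] rot [-3.085 -0.007  1.455] twist 0.054 d(after twist) [-0.0804  0.0892 -0.0186] F [ 0.1 -0.2  0.6] op 0.0003
in fixture mm [-70.2   5.4  91.8]
```

Call:
carry_out:
  targets:
    - [[0, 0, 0], 0]
    - [[0, 0, 0], 0]
    - [[0, 0, 0], 0]

```text
time: 8.75
tool_pos: [0.4422, 0.1193, 0.0897]
tool_rot: [-3.081, -0.005, 1.448]
contact_force: [-0.5, 0.0, 0.4]
opening: 0.0003
```

Call:
carry_out:
  targets:
    - [[-0.04, 0.03, -0.02], 0]
    - [[-0.03, 0.03, -0.01], 0]
    - [[-0.01, 0.02, 0], 0]
    - [[0, 0, 0], 0]

```text
time: 9.25
tool_pos: [0.5149, 0.0275, 0.1147]
tool_rot: [-3.081, -0.005, 1.443]
contact_force: [-0.5, 0.0, 0.2]
opening: 0.0006
```

```bash
python3 -c "
from plan import *
delta(fx(20,-75,80),F[2]+np.pi/2);infix();"
```

```text
t 9.25 pos [0.5149 0.0275 0.1147] rot [-3.081 -0.005  1.443] twist 0.042 d(after twist) [-0.002   0.0061  0.0344] F [-0.5  0.   0.2] op 0.0006
in fixture mm [ 16.  -73.1 114.7]
```

Call:
carry_out:
  targets:
    - [[-0.002, 0.003, 0.03], 0.042]
    - [[0, 0.003, 0.03], 0]
    - [[0, 0.002, 0.012], 0]
    - [[0, 0, 0], 0]

```text
time: 9.75
tool_pos: [0.5161, 0.0274, 0.0411]
tool_rot: [-3.079, -0.003, 1.398]
contact_force: [-0.5, -0.6, 0.5]
opening: 0.0003
```

```bash
python3 -c "
from plan import *
delta(fx(20,-40,34),F[2]+np.pi/2);infix();"
```

```text
t 9.75 pos [0.5161 0.0274 0.0411] rot [-3.079e+00 -3.000e-03  1.398e+00] twist -0.003 d(after twist) [0.033  0.0033 0.007 ] F [-0.5 -0.6  0.5] op 0.0003
in fixture mm [ 17.2 -73.   41.1]
```

Call:
carry_out:
  targets:
    - [[0, 0, 0.004], 0]
    - [[0.005, 0, 0.001], 0]
    - [[0.005, 0, 0], 0]
    - [[0.005, 0, 0], 0]
    - [[0.005, 0, 0], 0]
    - [[0.005, 0, 0], 0]

```text
time: 10.5
tool_pos: [0.5218, 0.0542, 0.0388]
tool_rot: [-3.084, -0.003, 1.398]
contact_force: [0.7, 0.5, 0.5]
opening: 0.0002
```

```bash
python3 -c "
from plan import *
delta(fx(20,-28,35),F[2]+np.pi/2);infix();"
```

```text
t 10.5 pos [0.5218 0.0542 0.0388] rot [-3.084e+00 -3.000e-03  1.398e+00] twist -0.003 d(after twist) [0.0176 0.0019 0.0038] F [0.7 0.5 0.5] op 0.0002
in fixture mm [ 18.3 -45.6  38.8]
```

Lower a little, then push in firm rows.

Call:
carry_out:
  targets:
    - [[0, 0.001, 0.003], 0]
    - [[0.005, 0, 0.001], 0]
    - [[0.005, 0, 0], 0]
    - [[0.005, 0, 0], 0]

```text
time: 11.0
tool_pos: [0.5251, 0.0686, 0.0346]
tool_rot: [-3.084, -0.001, 1.399]
contact_force: [-1.1, -2.6, 2.1]
opening: 0.0004
```

```bash
python3 -c "
from plan import *
delta(fx(20,-28,35),F[2]+np.pi/2);infix();"
```

```text
t 11.0 pos [0.5251 0.0686 0.0346] rot [-3.084e+00 -1.000e-03  1.399e+00] twist -0.003 d(after twist) [ 0.0029  0.0009 -0.0004] F [-1.1 -2.6  2.1] op 0.0004
in fixture mm [ 19.1 -30.9  34.6]
```

Call:
carry_out:
  targets:
    - [[0.004, 0, 0], 0]
    - [[0.004, 0, 0], 0]
    - [[0.004, 0, 0], 0]

```text
time: 11.38
tool_pos: [0.5261, 0.0745, 0.0347]
tool_rot: [-3.082, 0.011, 1.403]
contact_force: [-5.1, -30.7, 6.0]
opening: 0.0008
```

```bash
python3 -c "
from plan import *
delta(fx(20,-28,35),F[2]+np.pi/2);infix();
save('top','t6.png');crop('t6.png','t6c.png',212,225,120,120,5)
save('scene','s6.png');crop('s6.png','s6c.png',310,120,120,120,6)
"
```

```text
t 11.38 pos [0.5261 0.0745 0.0347] rot [-3.082  0.011  1.403] twist 0.002 d(after twist) [-0.0031  0.0009 -0.0003] F [ -5.1 -30.7   6. ] op 0.0008
in fixture mm [ 19.  -24.9  34.7]
```

View pics/s6c.png

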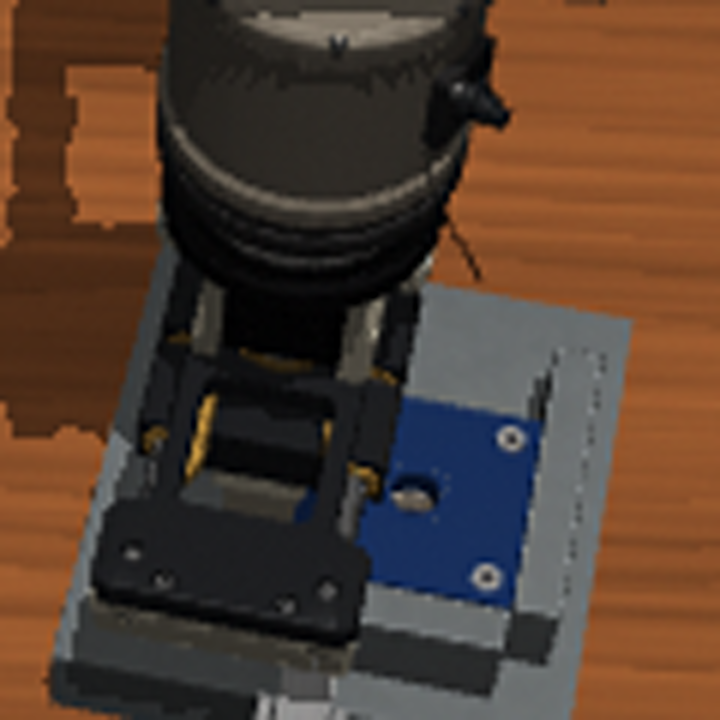

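Call:
carry_out:
  targets:
    - [[-0.006, 0, 0], 0]
    - [[-0.015, 0, 0], 0]
    - [[-0.03, 0, -0.02], 0]
    - [[-0.04, 0, -0.04], 0]
    - [[-0.05, 0, -0.05], 0]
    - [[-0.05, 0, 0], 0]

```text
time: 12.22
tool_pos: [0.5011, -0.1107, 0.1427]
tool_rot: [-3.082, 0.007, 1.407]
contact_force: [0.6, -0.7, 0.4]
opening: 0.0002
```

```bash
python3 -c "
from plan import *
delta(fx(20,-28,35),F[2]+np.pi/2);infix();
save('top','t7.png');crop('t7.png','t7c.png',220,230,100,100,6)
save('scene','s7.png');crop('s7.png','s7c.png',310,150,115,115,5)
"
```

```text
t 12.22 pos [ 0.5011 -0.1107  0.1427] rot [-3.082  0.007  1.407] twist 0.006 d(after twist) [0.1844 0.0006 0.1065] F [ 0.6 -0.7  0.4] op 0.0002
in fixture mm [  25.7 -211.6  142.7]
```

View pics/t7c.png

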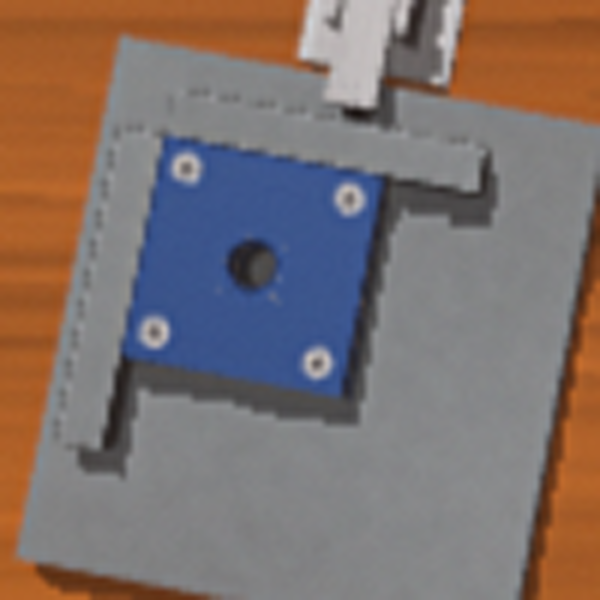

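View pics/s7c.png

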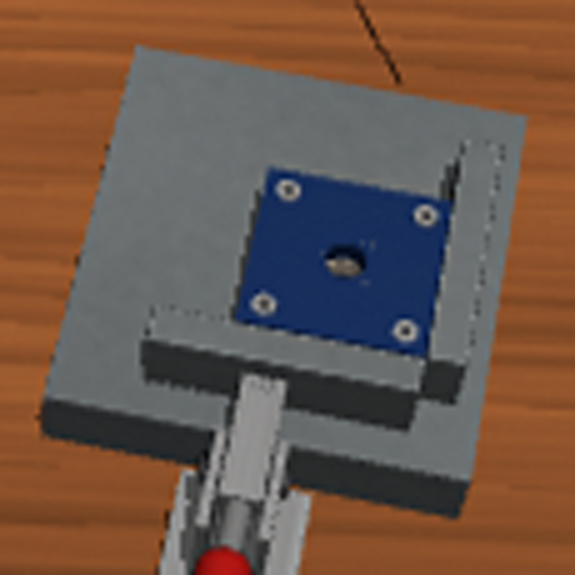

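```bash
python3 -c "
from plan import *
L=lambda a,b,c:np.array([a,b,c])/1000
def inf(p):
    d=p[:2]-F[:2];c,q=np.cos(F[2]),np.sin(F[2]);return 1e3*np.array([c*d[0]+q*d[1],-q*d[0]+c*d[1]]),p[2]-F[2]
t=lambda x,y:('top',cp(x,y,220,230,6))
s=lambda x,y:('scene',cp(x,y,310,150,5))
A=[(*t(163,135),L(35,35,60)),(*t(385,175),L(35,-35,60)),(*t(345,397),L(-35,-35,60)),(*t(125,357),L(-35,35,60))]
B=[(*s(268,167),L(-35,-35,60)),(*s(452,201),L(-35,35,60)),(*s(427,355),L(35,35,60)),(*s(233,322),L(35,-35,60))]
for o in(A,B,A+B):
  p,r=fit(o,[.53,.1,-.17]);print(p,inf(p),r.round(1).tolist())
h=px2w('top',*cp(253,265,220,230,6),.06);print(h,inf(h))
h=px2w('scene',*cp(345,260,310,150,5),.06);print(h,inf(h))
"
python3 -c "
from h import *
crop('t7.png','t7h.png',250,262,24,24,25)
crop('t7.png','t7e.png',235,280,50,30,14)"
```

```text
[ 0.53449178  0.11878812 -0.15876722] (array([19.85031762, 20.21324537]), np.float64(0.010962169038990333)) [[0.3, 0.2], [-0.1, -0.1], [-0.0, -0.1], [-0.2, 0.1]]
[ 0.5348056   0.11936578 -0.16387144] (array([20.06205355, 20.83561829]), np.float64(0.005857955997798092)) [[-0.1, 0.1], [-0.0, -0.1], [-0.1, 0.3], [0.3, -0.2]]
[ 0.53462875  0.11908722 -0.16106722] (array([19.93479973, 20.53118991]), np.float64(0.00866217554811971)) [[0.2, 0.1], [-0.2, -0.1], [-0.3, -0.2], [-0.4, -0.1], [-0.3, 0.0], [-0.2, -0.3], [-0.2, 0.2], [0.2, -0.3]]
[0.5346989  0.11924012 0.06      ] (array([19.97811592, 20.69374093]), np.float64(0.22972939130670778))
[0.53497561 0.11940209 0.06      ] (array([20.22348908, 20.90012034]), np.float64(0.22972939130670778))
```

View pics/t7h.png

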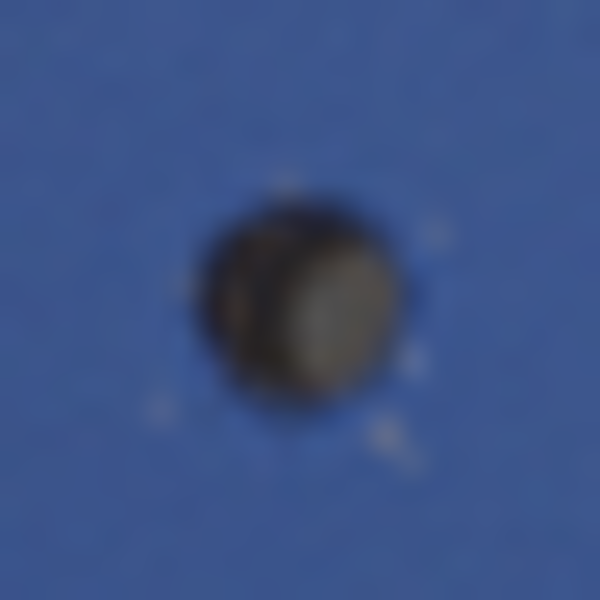

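View pics/t7e.png

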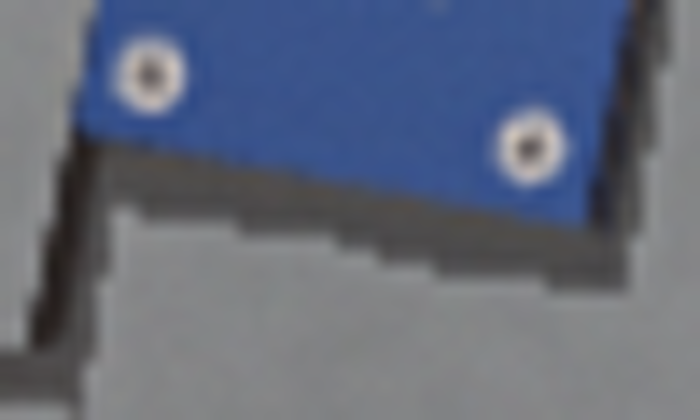

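```bash
python3 -c "
from plan import *
Rk=np.array([.5434,-.2451,-.1650])
g=px2w('top',438,177,.02);print('guard',g, px2w('scene',183,310,.0), 'cap',px2w('top',165,321,.034))
p=T(Rk,np.array([.052,0,.14]));print(p);delta(p);delta(T(Rk,np.array([.052,0,.045])))
d=g[:2]-Rk[:2];c,q=np.cos(Rk[2]),np.sin(Rk[2]);print('guard in rack',c*d[0]+q*d[1],-q*d[0]+c*d[1])
"
```

```text
guard [ 0.72919653 -0.21658355  0.02      ] [ 0.74074239 -0.21730144  0.        ] cap [0.44312498 0.30541024 0.034     ]
[ 0.59469375 -0.25364112  0.14      ]
t 12.32 pos [ 0.4991 -0.1131  0.1402] rot [-3.077  0.008  1.402] twist 0 d(after twist) [-0.1224  0.1177 -0.0064] F [-0.2  0.7 -0.9] op 0.0007
t 12.32 pos [ 0.4991 -0.1131  0.1402] rot [-3.077  0.008  1.402] twist 0 d(after twist) [-0.1217  0.1238  0.0884] F [-0.2  0.7 -0.9] op 0.0007
guard in rack 0.17858921177070347 0.05864666461890995
```

Call:
carry_out:
  targets:
    - [[-0.02, 0.04, -0.006], 0]
    - [[-0.04, 0.045, 0], 0]
    - [[-0.045, 0.035, 0], 0]
    - [[-0.018, 0.006, 0], 0]
    - [[0, 0, 0], 0]

```text
time: 12.95
tool_pos: [0.6043, -0.2565, 0.1355]
tool_rot: [-3.074, 0.001, 1.402]
contact_force: [-0.5, 0.8, 0.9]
opening: 0.0001
```

```bash
python3 -c "
from plan import *
Rk=np.array([.5434,-.2451,-.1650])
delta(T(Rk,np.array([.055,0,.045])))
"
```

```text
t 12.95 pos [ 0.6043 -0.2565  0.1355] rot [-3.074e+00  1.000e-03  1.402e+00] twist 0 d(after twist) [ 0.0013 -0.0008  0.0907] F [-0.5  0.8  0.9] op 0.0001
```

Call:
carry_out:
  targets:
    - [[0, 0.002, 0.04], 0]
    - [[0, 0.002, 0.03], 0]
    - [[0, 0, 0.009], 0]
    - [[0, 0, 0], 0]

```text
time: 13.45
tool_pos: [0.603, -0.2508, 0.0553]
tool_rot: [-3.074, -0.001, 1.405]
contact_force: [-0.0, 0.1, 0.0]
opening: 0.0006
```

Call:
carry_out:
  targets:
    - [[0, -0.004, 0], 0]
    - [[0, -0.005, 0], 0]

```text
time: 13.7
tool_pos: [0.595, -0.249, 0.0583]
tool_rot: [-3.078, -0.0, 1.406]
contact_force: [-0.1, 0.2, -0.1]
opening: 0.0004
```

```bash
python3 -c "
from plan import *
Rk=np.array([.5434,-.2451,-.1650])
delta(T(Rk,np.array([.055,0,.045])))
"
```

```text
t 13.7 pos [ 0.595  -0.249   0.0583] rot [-3.078 -0.     1.406] twist 0 d(after twist) [-0.0046  0.0043  0.0131] F [-0.1  0.2 -0.1] op 0.0004
```

Call:
carry_out:
  targets:
    - [[0, -0.004, 0.006], 0]
    - [[0, -0.006, 0.001], 0]
    - [[0, -0.006, 0], 0]

```text
time: 14.08
tool_pos: [0.5826, -0.2477, 0.055]
tool_rot: [-3.092, 0.002, 1.405]
contact_force: [17.8, -1.3, 1.4]
opening: 0.0005
```

Call:
carry_out:
  targets:
    - [[0, -0.006, 0], 0]
    - [[0, -0.006, 0], 0]

```text
time: 14.32
tool_pos: [0.5787, -0.2482, 0.0595]
tool_rot: [-3.114, 0.006, 1.404]
contact_force: [11.9, -0.9, 2.3]
opening: 0.0009
```

Tilt is being taken out. One more push with some downward.

Call:
carry_out:
  targets:
    - [[0, -0.006, 0.002], 0]
    - [[0, -0.006, 0.001], 0]

```text
time: 14.58
tool_pos: [0.5764, -0.2488, 0.0618]
tool_rot: [-3.14, 0.011, 1.403]
contact_force: [7.2, 0.0, 6.0]
opening: 0.0002
```

Call:
carry_out:
  targets:
    - [[0, 0.006, -0.01], 0]
    - [[0, 0.004, -0.04], 0]
    - [[0, 0, -0.04], 0]
    - [[0, 0, -0.01], 0]
    - [[0, 0, 0], 0]
  fingers: 0.35

```text
time: 15.2
tool_pos: [0.5856, -0.2494, 0.165]
tool_rot: [-3.137, 0.01, 1.403]
contact_force: [-0.1, 0.3, 0.6]
opening: 0.0461
```

```bash
python3 -c "
from plan import *
delta([.5376,-.282,.13],-.165+np.pi/2)
"
```

```text
t 15.2 pos [ 0.5856 -0.2494  0.165 ] rot [-3.137  0.01   1.403] twist -0.003 d(after twist) [-0.0397 -0.0419  0.0357] F [-0.1  0.3  0.6] op 0.0461
```

Call:
carry_out:
  targets:
    - [[-0.015, -0.015, 0], 0]
    - [[-0.015, -0.015, 0], 0]
    - [[-0.009, -0.01, 0.01], 0]
    - [[0, 0, 0], 0]

```text
time: 15.7
tool_pos: [0.5324, -0.2835, 0.1507]
tool_rot: [-3.128, 0.007, 1.401]
contact_force: [1.2, 0.8, 0.5]
opening: 0.0595
```

```bash
python3 -c "
from plan import *
delta([.5376,-.282,.13],-.165+np.pi/2)
"
```

```text
t 15.7 pos [ 0.5324 -0.2835  0.1507] rot [-3.128  0.007  1.401] twist -0.005 d(after twist) [0.0025 0.0051 0.0206] F [1.2 0.8 0.5] op 0.0595
```

Call:
carry_out:
  targets:
    - [[0.002, 0.005, 0.01], 0]
    - [[0, 0, 0.02], 0]
    - [[0, 0, 0.01], 0]
    - [[0, 0, 0], 0]

```text
time: 16.2
tool_pos: [0.538, -0.2825, 0.1084]
tool_rot: [-3.128, 0.007, 1.401]
contact_force: [0.3, -0.6, -0.8]
opening: 0.0597
```

```bash
python3 -c "
from plan import *
delta([.5376,-.282,.07],-.165+np.pi/2)
save('scene','s8.png');crop('s8.png','s8c.png',110,120,130,120,6)
"
```

```text
t 16.2 pos [ 0.538  -0.2825  0.1084] rot [-3.128  0.007  1.401] twist -0.005 d(after twist) [0.0007 0.     0.0384] F [ 0.3 -0.6 -0.8] op 0.0597
```

View pics/s8c.png

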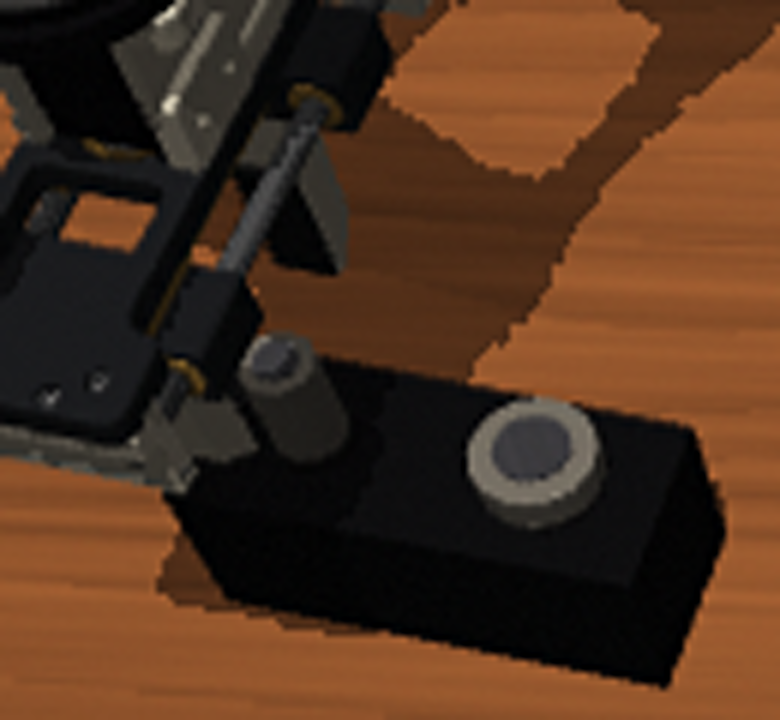

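Call:
carry_out:
  targets:
    - [[0.0005, 0, 0.014], 0]
    - [[0, 0, 0.012], 0]
    - [[0, 0, 0.008], 0]
    - [[0, 0, 0.003], 0]
    - [[0, 0, 0], 0]

```text
time: 16.88
tool_pos: [0.5384, -0.2824, 0.0701]
tool_rot: [-3.13, 0.008, 1.401]
contact_force: [0.7, -0.3, 0.6]
opening: 0.0596
```

```bash
python3 -c "
from plan import *
delta([.5376,-.282,.069],-.165+np.pi/2)
"
```

```text
t 16.88 pos [ 0.5384 -0.2824  0.0701] rot [-3.13   0.008  1.401] twist -0.005 d(after twist) [ 0.0003 -0.0009  0.0011] F [ 0.7 -0.3  0.6] op 0.0596
```

Call:
carry_out:
  targets:
    - [[0, -0.0009, 0], 0]
    - [[0, 0, 0], 0]
    - [[0, 0, 0], 0]
    - [[0, 0, 0], 0]
    - [[0, 0, 0], 0]
  fingers: 1
  grip_force: 25

```text
time: 17.5
tool_pos: [0.5379, -0.2826, 0.0712]
tool_rot: [-3.132, 0.009, 1.401]
contact_force: [-0.7, 0.4, -0.7]
opening: 0.0235
```

Call:
carry_out:
  targets:
    - [[0, 0, -0.01], 0]
    - [[0, 0, -0.02], 0]
    - [[0, 0, -0.025], 0]
    - [[0, 0, -0.025], 0]
    - [[0, 0, -0.02], 0]
    - [[0, 0, -0.01], 0]
    - [[0, 0, 0], 0]

```text
time: 18.38
tool_pos: [0.5391, -0.2816, 0.1872]
tool_rot: [-3.132, 0.009, 1.401]
contact_force: [0.1, -0.0, -0.6]
opening: 0.0234
```

```bash
python3 -c "
from plan import *
delta([.5347,.1191,.18],F[2]+np.pi/2)
save('scene','s9.png');crop('s9.png','s9c.png',90,80,160,140,5)
"
```

```text
t 18.38 pos [ 0.5391 -0.2816  0.1872] rot [-3.132  0.009  1.401] twist -0.0 d(after twist) [ 0.3943 -0.072   0.0044] F [ 0.1 -0.  -0.6] op 0.0234
```

View pics/s9c.png

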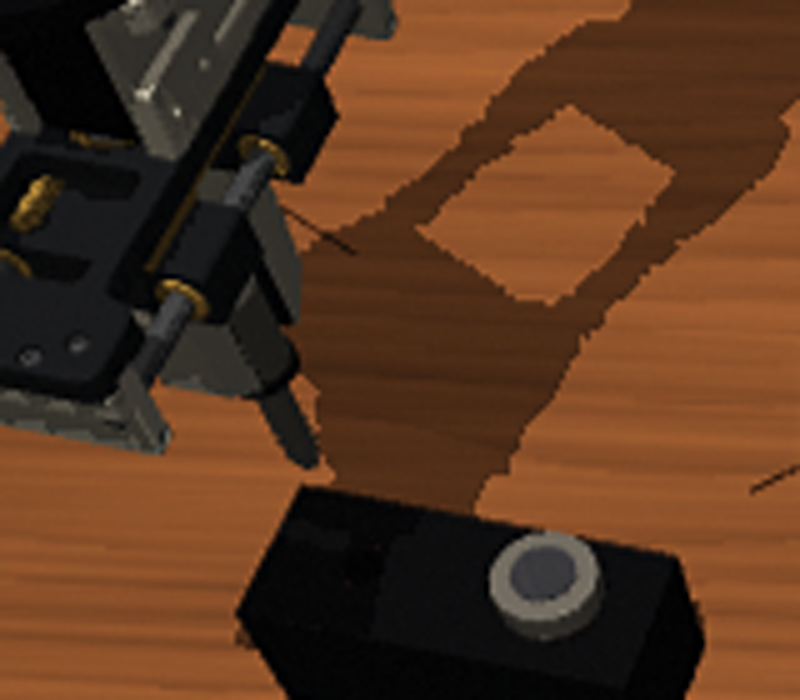

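Call:
carry_out:
  targets:
    - [[0.03, -0.006, 0], 0]
    - [[0.05, -0.009, 0], 0]
    - [[0.05, -0.009, 0], 0]
    - [[0.05, -0.009, 0], 0]
    - [[0.05, -0.009, 0], 0]
    - [[0.05, -0.009, 0], 0]
    - [[0.045, -0.009, 0], 0]
    - [[0.03, -0.006, 0], 0]
    - [[0.01, 0, 0], 0]
    - [[0, 0, 0], 0]

```text
time: 19.68
tool_pos: [0.5309, 0.1002, 0.1742]
tool_rot: [-3.114, 0.008, 1.399]
contact_force: [0.1, -0.8, -1.1]
opening: 0.0236
```

```bash
python3 -c "
from plan import *
delta([.5347,.1191,.13],F[2]+np.pi/2)
"
```

```text
t 19.68 pos [0.5309 0.1002 0.1742] rot [-3.114  0.008  1.399] twist -0.002 d(after twist) [0.0196 0.0017 0.044 ] F [ 0.1 -0.8 -1.1] op 0.0236
```

Call:
carry_out:
  targets:
    - [[0.01, 0.001, 0.012], 0]
    - [[0.008, 0.001, 0.014], 0]
    - [[0.002, 0, 0.008], 0]
    - [[0, 0, 0], 0]

```text
time: 20.18
tool_pos: [0.5354, 0.1178, 0.1361]
tool_rot: [-3.112, 0.01, 1.395]
contact_force: [0.4, 0.5, -0.1]
opening: 0.0233
```

```bash
python3 -c "
from plan import *
delta([.5347,.1191,.13],F[2]+np.pi/2)
save('scene','s10.png');crop('s10.png','s10c.png',310,120,100,100,7)
save('top','t10.png')
"
```

```text
t 20.18 pos [0.5354 0.1178 0.1361] rot [-3.112  0.01   1.395] twist -0.006 d(after twist) [ 0.0013 -0.0007  0.0061] F [ 0.4  0.5 -0.1] op 0.0233
```

View pics/s10c.png

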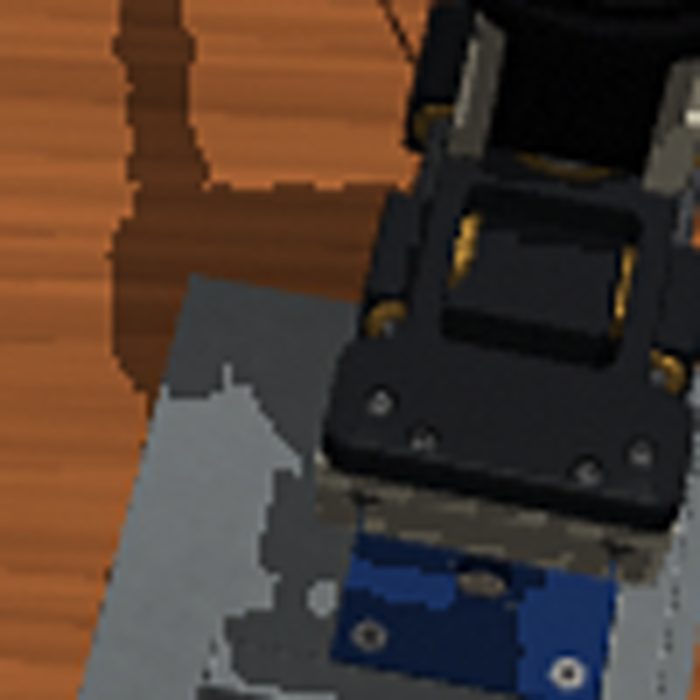

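```bash
python3 -c "
from plan import *
from scipy.spatial.transform import Rotation as Ro
R=Ro.from_euler('xyz',[-3.132,.009,1.401]).as_matrix();p=np.array([.5391,-.2816,.1872])
for off in(.005,.007,.009,.011):
  tip=p+R@[0,0,.052-off]; seat=p+R@[0,0,-off]
  print(off,w2px('scene',tip),w2px('scene',seat))
print(cp(308,464,90,80,5),cp(275,380,90,80,5))
R=Ro.from_euler('xyz',[-3.112,.01,1.395]).as_matrix();p=np.array([.5354,.1178,.1361])
print('tip now',p+R@[0,0,.043])
"
```

```text
0.005 [148.46411594 166.65523476] [138.19442508 146.93011551]
0.007 [148.09108992 165.93875918] [137.77426216 146.12310351]
0.009 [147.71640093 165.2190895 ] [137.35211089 145.31227246]
0.011 [147.34003781 164.49620432] [136.92795711 144.49759519]
[151.2 172.4] [144.6 155.6]
tip now [0.53407214 0.11759933 0.09312098]
```

```bash
python3 -c "
from plan import *
from scipy.spatial.transform import Rotation as Ro
im=cv2.imread('pics/s9.png')
R=Ro.from_euler('xyz',[-3.132,.009,1.401]).as_matrix();p=np.array([.5391,-.2816,.1872])
S=12
c=cv2.resize(im[130:180,115:170],None,fx=S,fy=S,interpolation=cv2.INTER_CUBIC)
def ring(r,z,col):
  pts=[w2px('scene',p+R@[r*np.cos(a),r*np.sin(a),z]) for a in np.linspace(0,6.283,40)]
  cv2.polylines(c,[((np.array(pts)-[115,130]+.5)*S).astype(np.int32)],True,col,1)
for off,col in((.009,(0,0,255)),(-.003,(0,255,0))):
  ring(.013,-off,col);ring(.003,.052-off,col)
ring(.012,.0,(255,0,0))
cv2.imwrite('pics/s9o.png',c)
"
```

```text
(no output)
```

View pics/s9o.png

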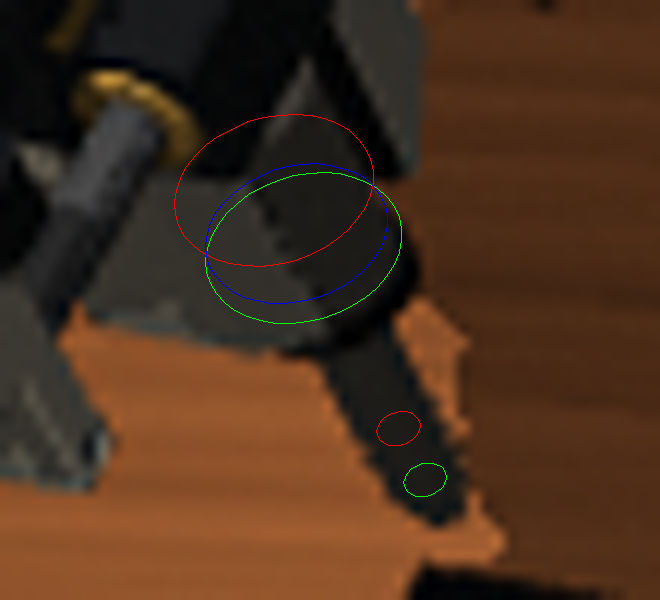

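```bash
python3 -c "
from plan import *
im=cv2.imread('pics/s1.png');S=12
print(w2px('scene',[.4491,.129,.0967]))
c=cv2.resize(im[120:170,360:415],None,fx=S,fy=S,interpolation=cv2.INTER_CUBIC)
q=F[2]
for z,col in((.0967,(0,0,255)),(.0867,(0,255,0))):
  pts=[w2px('scene',T([.4491,.129,q],np.array([a,b,z]))) for a,b in((-.0095,-.019),(-.0095,.019),(.0095,.019),(.0095,-.019))]
  cv2.polylines(c,[((np.array(pts)-[360,120]+.5)*S).astype(np.int32)],True,col,1)
cv2.imwrite('pics/s1o.png',c)
"
```

```text
[385.46074481 152.60405026]
```

View pics/s1o.png

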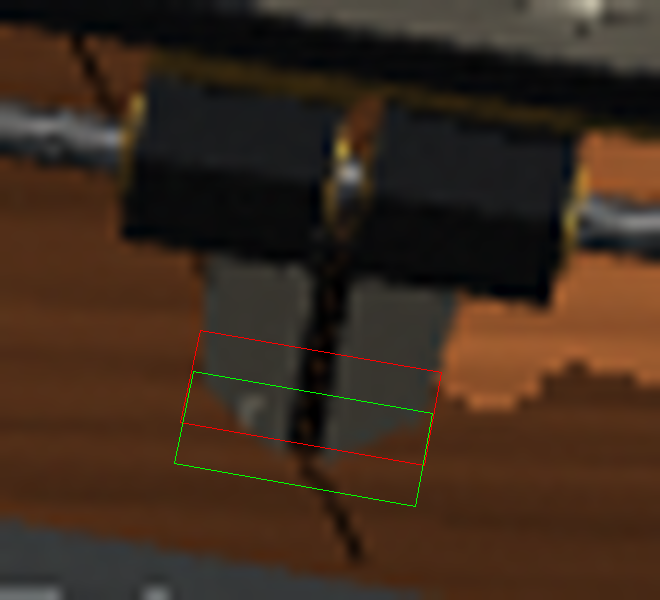

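Call:
carry_out:
  targets:
    - [[0.0017, 0.0008, 0], -0.006]
    - [[0, 0, 0.004], 0]
    - [[0, 0, 0.003], 0]
    - [[0, 0, 0], 0]

```text
time: 20.78
tool_pos: [0.5374, 0.119, 0.1306]
tool_rot: [-3.116, 0.008, 1.401]
contact_force: [0.5, 0.4, -0.9]
opening: 0.0236
```

```bash
cat > tip.py <<'E'
from plan import *
from scipy.spatial.transform import Rotation as Ro
def tip(off=-.009):
    s=monitor.observe();R=Ro.from_euler('xyz',s['tool_rot']).as_matrix()
    t=s['tool_pos']+R@[0,0,.052-off]; e=R.T@(np.array([.5347,.1191,t[2]])-t)
    print('tip',t.round(4),'tool shift to hole',e.round(4),'F',s['contact_force'].round(1),'rot',s['tool_rot'].round(3),'z',s['tool_pos'][2].round(4),'op',s['opening'].round(4),'t',s['time'])
E
python3 -c "
from tip import *
tip()
im=save('scene','s11.png');crop('s11.png','s11c.png',340,170,60,60,12)"
```

```text
Traceback (most recent call last):
  File "tip.py", line 6, in tip
    print('tip',t.round(4),'tool shift to hole',e.round(4),'F',s['contact_force'].round(1),'rot',s['tool_rot'].round(3),'z',s['tool_pos'][2].round(4),'op',s['opening'].round(4),'t',s['time'])
                                                                                                                                                           ^^^^^^^^^^^^^^^^^^
AttributeError: 'float' object has no attribute 'round'
```

```bash
sed -i "s/s\['opening'\].round(4)/round(s['opening'],4)/" tip.py
python3 -c "
from tip import *
tip()
im=save('scene','s11.png');crop('s11.png','s11c.png',340,170,60,60,12)
im=save('top','t11.png')"
```

```text
tip [0.5358 0.1188 0.0696] tool shift to hole [ 0.0001 -0.0011  0.    ] F [ 0.5  0.4 -0.9] rot [-3.116  0.008  1.401] z 0.1306 op 0.0236 t 20.775
```

View pics/s11c.png

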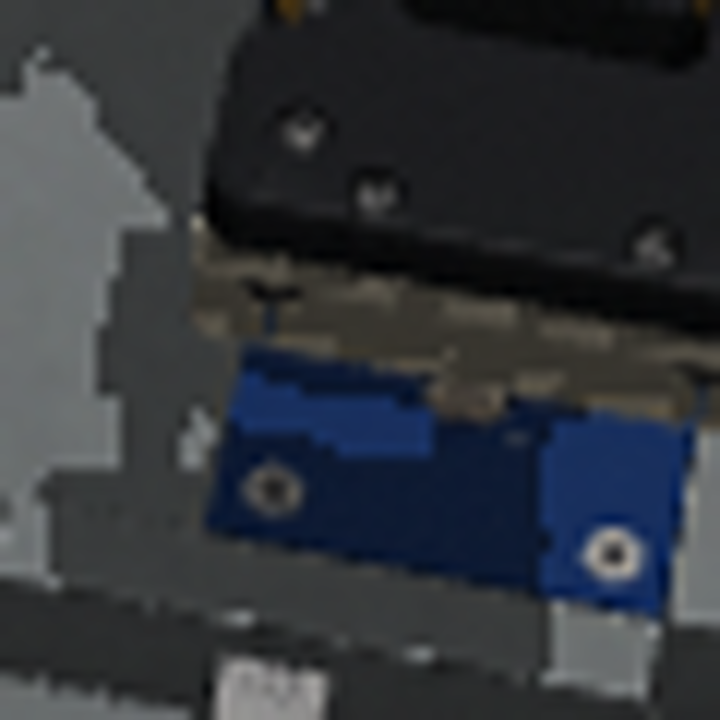

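View pics/t11.png

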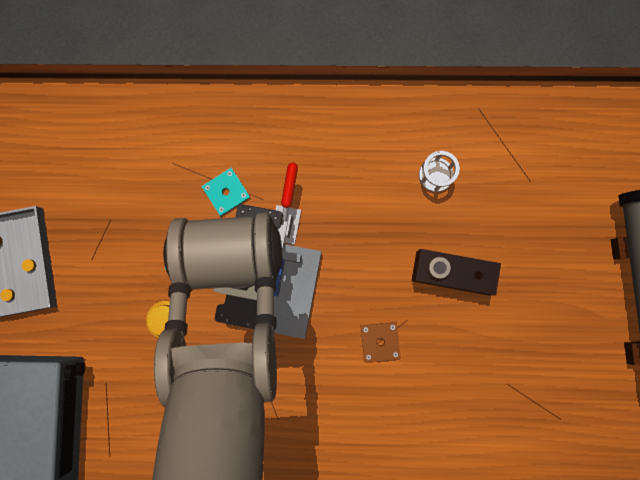

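Call:
carry_out:
  targets:
    - [[0, -0.001, 0.003], 0]
    - [[0, 0, 0.003], 0]
    - [[0, 0, 0.003], 0]
    - [[0, 0, 0], 0]

```text
time: 21.38
tool_pos: [0.5362, 0.1192, 0.1212]
tool_rot: [-3.116, 0.008, 1.401]
contact_force: [0.8, -0.6, -1.1]
opening: 0.0234
```

```bash
python3 -c "
from tip import *
tip()"
```

```text
tip [0.5346 0.119  0.0603] tool shift to hole [ 0.0002  0.0001 -0.    ] F [ 0.8 -0.6 -1.1] rot [-3.116  0.008  1.401] z 0.1212 op 0.0234 t 21.375
```

Call:
carry_out:
  targets:
    - [[0, 0, 0.003], 0]
    - [[0, 0, 0.003], 0]
    - [[0, 0, 0.003], 0]
    - [[0, 0, 0.003], 0]
    - [[0, 0, 0], 0]

```text
time: 22.0
tool_pos: [0.5359, 0.1192, 0.1083]
tool_rot: [-3.116, 0.008, 1.401]
contact_force: [0.5, -0.1, -1.4]
opening: 0.0234
```

```bash
python3 -c "
from tip import *
tip()"
```

```text
tip [0.5342 0.1189 0.0473] tool shift to hole [ 0.0003  0.0005 -0.    ] F [ 0.5 -0.1 -1.4] rot [-3.116  0.008  1.401] z 0.1083 op 0.0234 t 22.0
```

Call:
carry_out:
  targets:
    - [[0.0003, 0.0006, 0.004], 0]
    - [[0, 0.0001, 0.004], 0]
    - [[0, 0.0001, 0.004], 0]
    - [[0, 0.0001, 0.004], 0]
    - [[0, 0, 0], 0]

```text
time: 22.62
tool_pos: [0.5359, 0.1192, 0.091]
tool_rot: [-3.115, 0.009, 1.401]
contact_force: [-0.3, -0.5, -0.7]
opening: 0.0237
```

```bash
python3 -c "
from tip import *
tip()"
```

```text
tip [0.5342 0.119  0.03  ] tool shift to hole [ 0.0002  0.0005 -0.    ] F [-0.3 -0.5 -0.7] rot [-3.115  0.009  1.401] z 0.091 op 0.0237 t 22.625
```

Call:
carry_out:
  targets:
    - [[0.0002, 0.0004, 0.004], 0]
    - [[0, 0.0001, 0.004], 0]
    - [[0, 0.0001, 0.004], 0]
    - [[0, 0.0001, 0.003], 0]
    - [[0, 0, 0], 0]

```text
time: 23.25
tool_pos: [0.5356, 0.1192, 0.0748]
tool_rot: [-3.113, 0.009, 1.401]
contact_force: [-1.1, 1.2, -1.5]
opening: 0.0238
```

```bash
python3 -c "
from tip import *
tip()"
```

```text
tip [0.5338 0.119  0.0138] tool shift to hole [ 0.0003  0.0009 -0.    ] F [-1.1  1.2 -1.5] rot [-3.113  0.009  1.401] z 0.0748 op 0.0238 t 23.25
```

Call:
carry_out:
  targets:
    - [[0.0002, 0.0003, 0.002], 0]
    - [[0, 0.0002, 0.002], 0]
    - [[0, 0, 0.002], 0]
    - [[0, 0, 0.001], 0]

```text
time: 23.75
tool_pos: [0.5356, 0.1194, 0.0692]
tool_rot: [-3.113, 0.009, 1.401]
contact_force: [-6.0, -1.1, 12.2]
opening: 0.0235
```

```bash
python3 -c "
from tip import *
tip()"
```

```text
tip [0.5338 0.1191 0.0082] tool shift to hole [ 0.0001  0.0009 -0.    ] F [-6.  -1.1 12.2] rot [-3.113  0.009  1.401] z 0.0692 op 0.0235 t 23.75
```

Call:
carry_out:
  targets:
    - [[0, 0.0005, 0.0005], 0]
    - [[0, 0, 0], 0]

```text
time: 24.0
tool_pos: [0.5355, 0.1193, 0.0694]
tool_rot: [-3.113, 0.009, 1.401]
contact_force: [-1.6, -0.1, -0.7]
opening: 0.0232
```

Call:
carry_out:
  targets:
    - [[0, 0, 0], 0]
    - [[0, 0, 0], 0]
    - [[0, 0, 0], 0]
  fingers: 0.55

```text
time: 24.38
tool_pos: [0.5375, 0.1194, 0.0696]
tool_rot: [-3.117, 0.008, 1.401]
contact_force: [-0.1, 0.3, -0.8]
opening: 0.0409
```

```bash
python3 -c "
from tip import *
tip()"
```

```text
tip [0.5359 0.1192 0.0086] tool shift to hole [-0.0003 -0.0012  0.    ] F [-0.1  0.3 -0.8] rot [-3.117  0.008  1.401] z 0.0696 op 0.0409 t 24.375
```

Call:
carry_out:
  targets:
    - [[0, -0.001, -0.005], 0]
    - [[0, 0, -0.015], 0]
    - [[0, 0, -0.03], 0]
    - [[0, 0, -0.04], 0]
    - [[-0.05, 0, -0.03], 0]
    - [[-0.06, 0, 0], 0]
    - [[-0.06, 0, 0], 0]
    - [[-0.06, 0, 0], 0]
    - [[0, 0, 0], 0]

```text
time: 25.5
tool_pos: [0.5026, -0.1131, 0.2049]
tool_rot: [-3.13, 0.01, 1.404]
contact_force: [-0.2, 0.1, 0.1]
opening: 0.0412
```

```bash
python3 -c "
from tip import *
tip()
save('top','t12.png');crop('t12.png','t12c.png',220,230,100,100,6)
save('scene','s12.png');crop('s12.png','s12c.png',310,140,115,115,6)
"
```

```text
tip [ 0.5018 -0.1135  0.1439] tool shift to hole [ 0.2348 -0.0062 -0.0022] F [-0.2  0.1  0.1] rot [-3.13   0.01   1.404] z 0.2049 op 0.0412 t 25.5
```

View pics/t12c.png

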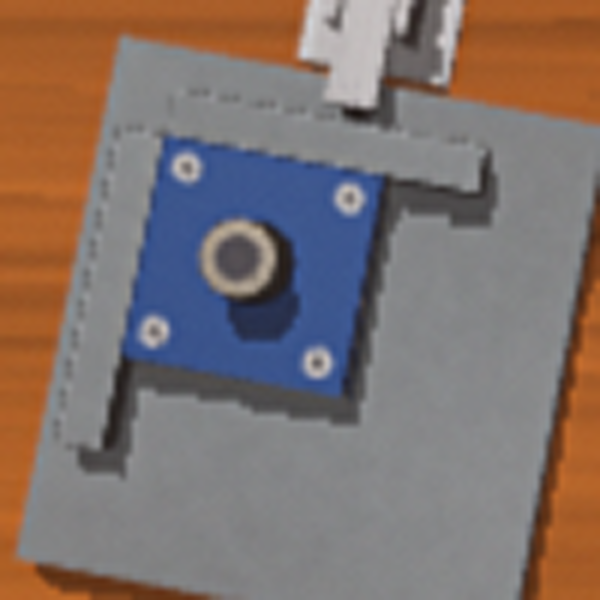

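View pics/s12c.png

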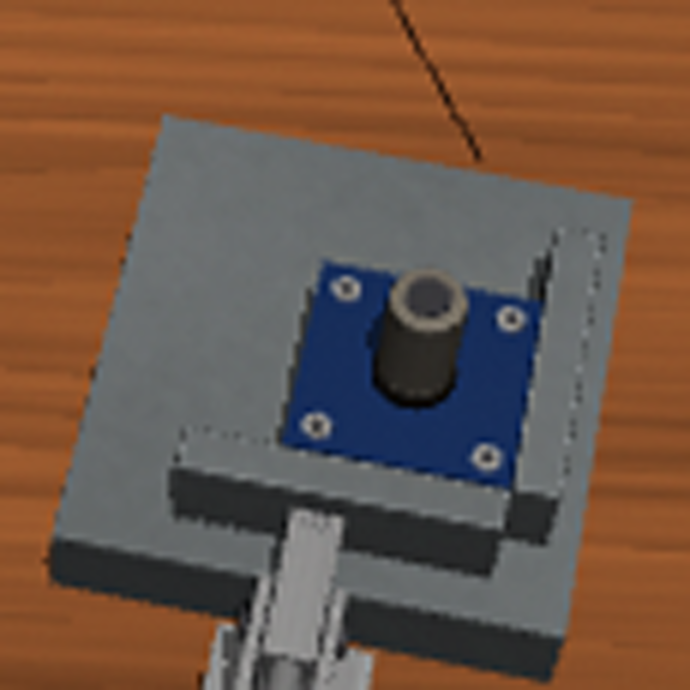

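View pics/s12.png

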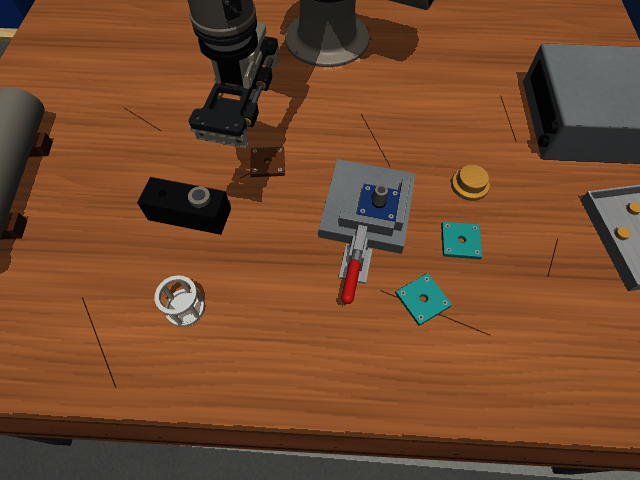

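Both views show the plug upright with its seat on the top plate, and the plates flush in the corner. I'll check this numerically from the head-top centre, at crop (239,258) in the top view and (428,295) in the scene view, then hand in.

```bash
python3 -c "
from fit import *
print(px2w('top',*cp(239,258,220,230,6),.100),px2w('scene',*cp(428,298,310,140,6),.100))
print(order.hand_in())"
```

```text
[0.53535601 0.11872777 0.1       ] [0.53539185 0.11905495 0.1       ]
the job is handed in; nothing more can be done
None
```

I pushed the three plates flush into the fixture corner, passed the long plug down through all three until its seat met the top plate, let go and backed the arm away. The job is handed in; the clock stood at about 25.6 s of the 72 s allowed.

**Plates:** after the pushes, the fitted top plate was within about 0.6 mm of its aligned place and turned about 0.01 rad from the fixture. No lower plate or spacer edge showed past it in the top view. I could not measure those two directly.

**Plug:** the descent met no resistance until seat contact at the expected height, with 12 N. After release both cameras put the head centre at (0.5354, 0.119), within about 1 mm of the hole, and it looked upright.

**Bystanders:** the short plug, end cap and guard looked unmoved in the last pictures.

**What disagreed:**
- **First push:** the push along fixture +x stopped at tool x = -28 mm rather than the -24.5 mm I expected. I put this down to the tool tilting under load. The later pictures show the plates flush on that side.
- **Tool tilt:** the tool had tilted about 0.07 rad by the end of the pushes. I took that out by pressing the closed fingers against the side of the fixed rack. About 0.03 rad of tilt remained during the insertion.
- **Plug position in the gripper:** a sign error made me think for a while that the plug had slipped. It had not.

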